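# Load and wedge the sample clamping tray

## Robot

A 7-joint arm with a two-finger parallel gripper is mounted at the origin on the work surface. World frame = base frame: x ahead of the robot, y to its left, z up, the work surface at z = 0. Lengths are in m, angles in rad, forces in N, time in s.
With the tool pointing down it reaches from about 0.425 to 0.925 m from the base axis. Payload 6.8 kg.
Tool frame: the origin (TCP) lies midway between the tips of the shut fingers; the grasp point (between the pads) lies 19 mm behind it; y points along the fingers, z is the direction in which the jaws open and shut, and the axes are right-handed (so a half turn about y gives the same grasp; the last joint's range is limited). The gripper opens to 85 mm and grips with 20 to 120 N. Pads are 22 mm wide; open, the fingers measure 114 mm over their backs; the gripper's body (76 mm by 85 mm) begins 54 mm behind the grasp point. The pads swing forward as they close: fully open they stand 13 mm farther back than shut.
Start: joints at [1.129, 0.477, 0.022, 1.555, -0.011, 1.109, -0.083], TCP at [0.221, -0.638, 0.231] pointing down, gripper open.
Joint ranges: [-2.96, 2.96], [-0.34, 2.1], [-1.41, 1.46], [0.24, 2.44], [-1.37, 4.51], [0.17, 1.92], [-2.96, 2.96]. Speed limits (rad/s): [2.39, 2.39, 3.14, 3.14, 3.14, 3.14, 3.14].

## Interface

Orientations are given as a unit quaternion [w, x, y, z].
In Python, from station import bot gives the robot as it stands. The module is installed in compiled form; this text tells all that it offers.
- The arm moves only by the shell command python3 -m crank 'ROWS' [FORCE]. ROWS is JSON, a list of rows, each an object with "linear": the shift along the tool's x, y, z in m, a list of three; "dr": the turn, a rotation vector about the tool's x, y, z in degrees, a list of three; "hand": the gripper command: -1 is shut, 1 is fully open, values between are in proportion. A call has 1 to 10 rows; each row is the pose to reach, as a shift and turn from the pose commanded when the call began, along the tool's axes at that moment; what a row does not reach only later rows make up. A row lasts 1/12 s, in which the tool goes at most 41.7 mm and 7.16 degrees, less where a joint would pass 70% of its speed; a pose out of reach is approached as far as the arm can. A call with a gripper value outside its range is refused whole. The fingers move at their own pace and stop on an object; FORCE is the grip in N (left out, the last holds). Time passes only in rows, so rows that repeat a pose let the fingers close. It gives the time, the measured TCP pose, the force and the opening at its end, in the units of the state.
- bot.get_obs(): the state, without advancing time (a new reading comes with each control period).
- bot.read_camera(name): name is "scene" or "top"; returns the picture (400x640x3 uint8, blue, green, red); there is no depth.
- bot.camera_params(name): a dict with "K" (3x3 intrinsics, pixels), "R" (3x3) and "t" (3): a world point X has camera coordinates R X + t. Camera axes: x right, y down, z forward; pixel columns grow to the right and rows downward; lengths in m; the calibration is good to about 2 mm. A picture is of the moment at which its call begins. camera_params takes no time and is no camera call.
- bot.hand_in(): hands the job in, once; it reports no verdict.
Trained networks look in the newest picture that a camera, given by its name, has taken for a name from the list of things; names that differ only in an ending like _2 or _b are one class to them, and where a whole thing is asked for, a point or a joint stands for the part that bears it (a point fixed in the world has none). Each returns a list of dicts, best first, with "score" (0 to 1); they miss things now and then, are a little off and sometimes report something else, mostly with a low value. They report only what shows in the picture. A call takes as long as a camera call. They do not tell look-alikes from the thing itself.
- bot.search_frame(camera, target): "extent" ([left, top, right, bottom] in pixels, round what is visible of it).
- bot.cut_out(camera, target): "pixels" (400x640 bool, what is visible of it) and "extent" ([left, top, right, bottom] in pixels, round what is visible of it).
- bot.place_of(camera, target): "xy" ([column, row] in pixels: a listed point, or the origin of a listed thing).
The state is a dict: "t": time; "q": joint angles; "joint_vel": joint speeds; "joint_torque": joint torques, N m; "eef_pos": TCP position; "tool_rot": TCP orientation; "contact_force": force on the tool from outside, world axes, zero at the start; "torque": the same for the moment, N m; "gripper_width": opening from 0.0 (shut) to 1.0 (fully open).
Only numpy, scipy, OpenCV 4.12 (cv2) and the standard library are available. Lean on these libraries where they do the work, as an engineer would, in place of code of your own. Each camera call takes 0.05 s, during which the arm holds its last target. There are 200 camera calls.

## Task

Set the red, yellow and blue sample blocks upright in a row on the clamping tray, each beside the marker chip of its own colour. Then put the white wedge, thin end down, into the gap left at the end of the row and press it down until the blocks are packed tight. Leave the green block and the round mount where they are.

Things in the scene. Friction and masses are not known exactly. Their poses are not given: they have to be found in the camera images.
- tray: Fixed aluminium tray. Origin under its centre, on the table; x away from the robot (turned up to 0.3 rad), y along the row. Smooth bed, top 12 mm up, 50 mm wide (x -25 to 25), no side walls, 6 mm high flange around it. Dark end stops, tops 42 mm up, inner faces at y -66.9 and +66.9 mm. Packed blocks start at the -y stop: centres at y -49.9, -15.9, 18.1; the wedge goes at the +y stop.
- chip_red: Red flat marker chip, 24 x 18 x 2 mm, fixed on the tray's far (+x) flange, axes as the tray's, origin at the middle of its underside. The red block's place is on the bed beside it: 42 mm along -x, same tray y (a few mm off is no harm). The chips swap places from start to start.
- chip_yellow: Yellow flat marker chip, 24 x 18 x 2 mm, fixed on the tray's far (+x) flange, axes as the tray's, origin at the middle of its underside. The yellow block's place is on the bed beside it: 42 mm along -x, same tray y (a few mm off is no harm). The chips swap places from start to start.
- chip_blue: Blue flat marker chip, 24 x 18 x 2 mm, fixed on the tray's far (+x) flange, axes as the tray's, origin at the middle of its underside. The blue block's place is on the bed beside it: 42 mm along -x, same tray y (a few mm off is no harm). The chips swap places from start to start.
- sample_red (a point): Red sample block, a loose cuboid 50 (its x) x 34 (y) x 30 mm high, 0.12 kg, flat on the table at the start. The point is its centre, 15 mm above its underside. On the bed its 50 mm side lies along the tray's x, either way round, its 34 mm side along the row. Grip it by the faces 50 mm apart. It slides easily on the bed.
- sample_yellow (a point): Yellow sample block, a loose cuboid 50 (its x) x 34 (y) x 30 mm high, 0.12 kg, flat on the table at the start. The point is its centre, 15 mm above its underside. On the bed its 50 mm side lies along the tray's x, either way round, its 34 mm side along the row. Grip it by the faces 50 mm apart. It slides easily on the bed.
- sample_blue (a point): Blue sample block, a loose cuboid 50 (its x) x 34 (y) x 30 mm high, 0.12 kg, flat on the table at the start. The point is its centre, 15 mm above its underside. On the bed its 50 mm side lies along the tray's x, either way round, its 34 mm side along the row. Grip it by the faces 50 mm apart. It slides easily on the bed.
- wedge_mid (a point): White smooth wedge, loose, 0.1 kg, on its narrow foot: 50 mm long (x), 46 high; in y 12 mm thick at the foot, widening evenly to 44 at 42 mm height, flat cap above. Point: 23 mm above the foot. Grip the faces 50 mm apart. Goes in with its x along the tray's x. Tight: at tray y 51 mm, foot 4 mm over the bed. Higher if blocks are loose; 5 to 10 N down on its cap slides them together.
- sample_green (a point): Green block of the same size, 50 x 34 x 30 mm; the point is its centre. It has no chip and stays where it is.
- round_mount (a point): Round amber-brown mount with a steel face, 40 mm in diameter and 24 mm high, loose. The point is its centre. It stays where it is.
Mind the look-alikes: they are no part of the job. There is more than one size of the part that bears sample_blue; the job needs the smallest.

How it is judged:
By the outcome, as a careful person would: the job done as asked, in the order asked, and still so for the second after the job is handed in, with the robot touching nothing.
It also fails if it takes over 104 s, if anything falls off the work surface, if the arm or the gripper's body presses on something with over 40 N, if the wrist force passes 120 N, or if a joint passes its speed limit or range.

## Working session

There is one attempt and no reset: what is moved stays moved. The work goes in short steps, Python scripts to look and compute and a shell command to move; the robot and the scene stay as the last step left them, time stands still between calls to the robot, and variables do not carry over. Pictures are saved under pics/ and viewed, about 12 in all and at most 16, crops included, and the job is handed in when it is done.

```bash
mkdir -p pics
cat > h.py <<'E'
import numpy as np, cv2
from station import bot
def ray(cam,px,z):
    p=bot.camera_params(cam);K,R,t=map(np.array,(p["K"],p["R"],p["t"]))
    d=R.T@np.linalg.solve(K,[px[0],px[1],1.]);c=-R.T@t
    return c+d*(z-c[2])/d[2]
def proj(cam,X):
    p=bot.camera_params(cam);K,R,t=map(np.array,(p["K"],p["R"],p["t"]))
    u=K@(R@np.array(X)+t);return u[:2]/u[2]
E
python3 - <<'E'
from h import *
o=bot.get_obs();print(o)
for c in("scene","top"):
    im=bot.read_camera(c);cv2.imwrite(f"pics/{c}0.png",im)
    p=bot.camera_params(c);R=np.array(p["R"]);print(c,-R.T@np.array(p["t"]),R[2],p["K"][0])
Z=dict(tray=0,chip_red=.018,chip_yellow=.018,chip_blue=.018,sample_red=.015,sample_yellow=.015,sample_blue=.015,wedge_mid=.023,sample_green=.015,round_mount=.012)
for n,z in Z.items():
  for c in("top","scene"):
    for d in bot.place_of(c,n):print(n,c,np.round(d["score"],2),np.round(d["xy"]),np.round(ray(c,d["xy"],z),4))
E
```

```text
{'t': 0.0, 'q': array([ 1.12892769,  0.47780967,  0.02233694,  1.55646672, -0.01146861,
        1.10931831, -0.08310878]), 'joint_vel': array([ 0.00059888,  0.00185011,  0.00091291,  0.001436  ,  0.00078517,
       -0.00154697,  0.00028915]), 'joint_torque': array([-3.62901237e-04, -5.96467888e+01,  1.60788383e+00, -2.81202292e+01,
        1.24152331e-02,  9.30056238e-03, -5.33554658e-05]), 'eef_pos': array([ 0.22091275, -0.63718408,  0.23031282]), 'tool_rot': array([ 0.11730037, -0.11763595,  0.69792191, -0.69664009]), 'contact_force': array([0.31279142, 0.54634939, 0.03005286]), 'torque': array([ 2.30385527e-02, -8.97752080e-05, -2.28124100e-02]), 'gripper_width': 0.9973201891914936}
scene [1.17243363 0.00453574 0.53152799] [-0.81207217 -0.00180815 -0.58355421] [384.93477638   0.         318.05453574]
top [ 0.44991599 -0.01302514  1.01192597] [ 0.07123419  0.02693261 -0.99709595] [448.47830258   0.         318.45967327]
tray top 0.69 [303. 215.] [0.4889 0.0489 0.    ]
tray scene 0.9 [342. 212.] [0.4808 0.0582 0.    ]
chip_red top 0.65 [318. 197.] [0.53   0.0152 0.018 ]
chip_red top
[... 737 characters left out ...]
ple_blue scene 0.92 [183. 176.] [ 0.3553 -0.3362  0.015 ]
sample_blue scene 0.85 [167. 209.] [ 0.4905 -0.3325  0.015 ]
sample_blue scene 0.73 [212. 197.] [ 0.4457 -0.2422  0.015 ]
wedge_mid top 0.74 [296. 121.] [0.6994 0.0651 0.023 ]
wedge_mid scene 0.68 [351. 276.] [0.6973 0.0615 0.023 ]
wedge_mid scene 0.22 [177. 238.] [ 0.5991 -0.2759  0.023 ]
sample_green top 0.64 [366. 135.] [ 0.6692 -0.0923  0.015 ]
sample_green top 0.42 [475. 224.] [ 0.4725 -0.3305  0.015 ]
sample_green scene 0.56 [264. 270.] [ 0.6745 -0.0961  0.015 ]
round_mount top 0.67 [202. 161.] [0.6085 0.2781 0.012 ]
round_mount top 0.39 [302. 215.] [0.488  0.0492 0.012 ]
round_mount scene 0.63 [456. 246.] [0.6049 0.2766 0.012 ]
```

Run:
```python
from h import *
im=cv2.imread("pics/top0.png")
cv2.imwrite("pics/c1.png",cv2.resize(im[90:300,170:500],None,fx=2.4,fy=2.4,interpolation=cv2.INTER_CUBIC))
# masks -> rectified top-face fit
for n in("sample_red","sample_yellow","sample_blue","wedge_mid","sample_green"):
  for d in bot.cut_out("top",n):
    if d["score"]<.4: continue
    m=d["pixels"].astype(np.uint8);c=max(cv2.findContours(m,0,1)[0],key=cv2.contourArea)
    z=.046 if n[0]=="w" else .03
    P=np.array([ray("top",p[0],z)[:2] for p in c])*1000
    (cx,cy),s,a=cv2.minAreaRect(P.astype(np.float32))
    print(n,round(d["score"],2),np.round([cx,cy]),np.round(s),round(a,1))
```

```text
sample_red 0.93 [475. 288.] [53. 42.] 15.8
sample_yellow 0.69 [475. 289.] [52. 41.] 14.7
sample_yellow 0.56 [ 599. -272.] [51. 41.] 13.5
sample_blue 0.76 [ 364. -329.] [57. 68.] 68.9
sample_blue 0.62 [ 467. -225.] [51. 78.] 27.1
sample_blue 0.56 [ 478. -325.] [50. 40.] 27.1
wedge_mid 0.84 [696.  64.] [42. 58.] 81.6
sample_green 0.61 [677. -95.] [55. 39.] 28.0
sample_green 0.49 [610. 275.] [43. 37.] 64.2
```

View pics/c1.png

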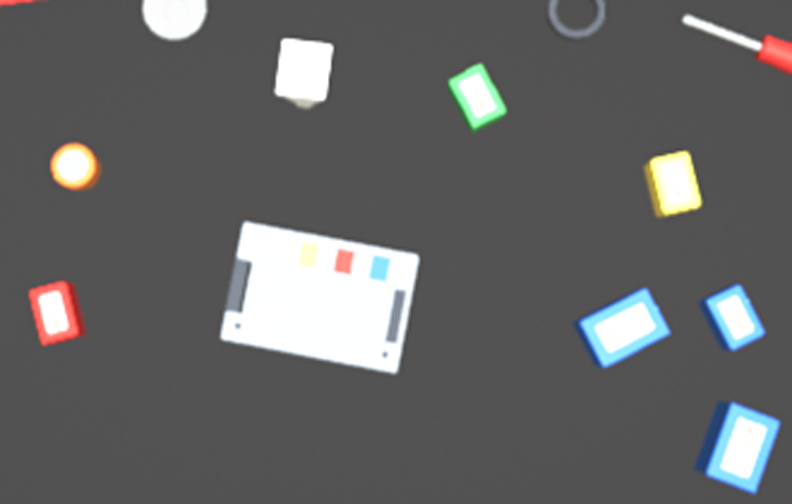

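View pics/scene0.png

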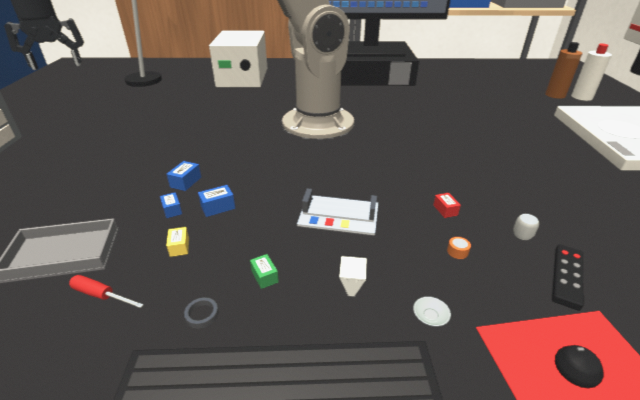

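The top crop shows the tray at crop (320,297). The chips run from the left yellow (308,254), red (343,261), blue (380,268), so from the -y stop the order is blue, red, yellow. The smallest blue block is at (735,317), red at (55,312), yellow at (675,184) and the wedge at (303,70). The scene view agrees. Next I'll fit the poses more precisely.

```bash
cat > fit.py <<'E'
from h import *
from scipy.optimize import minimize
def cub(z0,z1,hx,hy): return np.array([[sx*hx,sy*hy,z] for z in(z0,z1) for sx in(-1,1) for sy in(-1,1)])
BL=cub(0,.03,.025,.017)
WG=np.vstack([cub(0,.042,.025,.006)[:4],cub(.042,.046,.025,.022)])
def colmask(im,h0,h1,s=90,v=60):
    h=cv2.cvtColor(im,cv2.COLOR_BGR2HSV)
    if h0<=h1:return cv2.inRange(h,(h0,s,v),(h1,255,255))
    return cv2.inRange(h,(h0,s,v),(180,255,255))|cv2.inRange(h,(0,s,v),(h1,255,255))
def comp(mask,px,rad=12):
    n,l,st,ce=cv2.connectedComponentsWithStats(mask)
    ok=[i for i in range(1,n) if st[i,4]>25]
    i=min(ok,key=lambda i:np.hypot(*(ce[i]-px)))
    c=np.argwhere(l==i)[:,::-1].astype(np.int32)
    return cv2.convexHull(c)
def hullimg(pts,S=8,off=(0,0)):
    m=np.zeros((90*S,90*S),np.uint8);q=((np.asarray(pts,float).reshape(-1,2)-off)*S).astype(np.int32)
    cv2.fillConvexPoly(m,cv2.convexHull(q),1);return m
def fit(model,obs,x0,z=0,S=8):
    # obs: list (cam,hull)
    ms=[(c,h.reshape(-1,2).mean(0)-45,h) for c,h in obs]
    T=[]
    for c,o,h in ms:
        m=np.zeros((90*S,90*S),np.uint8);q=((h.reshape(-1,2)+.5-o)*S).astype(np.int32)
        cv2.fillConvexPoly(m,q,1);m=cv2.dilate(m,np.ones((S-1,S-1)));T.append(m)
    def cost(p):
        x,y,a=p[0]/1000,p[1]/1000,p[2]/20;R=np.array([[np.cos(a),-np.sin(a)],[np.sin(a),np.cos(a)]]);e=0
        for (c,o,h),t in zip(ms,T):
            W=np.c_[model[:,:2]@R.T+[x,y],model[:,2]+z]
            g=hullimg([proj(c,w)+.5 for w in W],S,o);e+=1-(g&t).sum()/(g|t).sum()
        return e
    best=min((minimize(cost,[x0[0]*1e3,x0[1]*1e3,a*20],method="Nelder-Mead",options=dict(initial_simplex=np.array([x0[0]*1e3,x0[1]*1e3,a*20])+[[0,0,0],[6,0,0],[0,6,0],[0,0,5]],maxiter=70)) for a in x0[2:]),key=lambda r:r.fun)
    return np.round([best.x[0],best.x[1],np.degrees(best.x[2]/20),best.fun],1+0*3),round(best.fun,3)
HUE=dict(red=(165,10),yellow=(20,38),blue=(95,125),green=(45,85))
E
python3 - <<'E'
from fit import *
im={c:cv2.imread(f"pics/{c}0.png") for c in("top","scene")}
S=dict(red=((.478,.287),),yellow=((.595,-.268),),blue=((.48,-.328),))
for n,((x,y),) in S.items():
    for cs in (("top",),("top","scene")):
        obs=[]
        for c in cs:
            h=comp(colmask(im[c],*HUE[n]),proj(c,[x,y,.015]));obs.append((c,h))
        print(n,cs,*fit(BL,obs,(x,y,-.5,0,.5)))
g=cv2.cvtColor(im["top"],cv2.COLOR_BGR2GRAY);w=cv2.inRange(g,130,255)
print("wedge",*fit(WG,[("top",comp(w,proj("top",[.697,.063,.023])))],(.697,.063,-.3,0,.3)))
# tray
t=comp(w,proj("top",[.488,.048,.0]));P=np.array([ray("top",p+.5,.006)[:2]*1000 for p in t.reshape(-1,2)]).astype(np.float32)
r=cv2.minAreaRect(P);print("tray",r)
sub=np.zeros_like(g);cv2.fillConvexPoly(sub,t,255)
for n in("red","yellow","blue"):
    m=colmask(im["top"],*HUE[n],s=60)&sub
    k=comp(m,proj("top",[.528,.02,.008]));M=np.zeros_like(g);cv2.fillConvexPoly(M,k,1);mm=cv2.moments(M,True)
    print("chip",n,mm["m00"],np.round(ray("top",(mm["m10"]/mm["m00"]+.5,mm["m01"]/mm["m00"]+.5),.008)[:2]*1000,1))
d=cv2.inRange(g,0,130)&cv2.erode(sub,np.ones((5,5)))
N,l,st,ce=cv2.connectedComponentsWithStats(d)
for i in range(1,N):
    if st[i,4]>15:
        q=np.argwhere(l==i)[:,::-1]+.5
        rr=cv2.minAreaRect(np.array([ray("top",p,.042)[:2]*1000 for p in q]).astype(np.float32));print("stop",st[i,4],rr)
c=im["top"][175:255,255:350];cv2.imwrite("pics/c2.png",cv2.resize(c,None,fx=7,fy=7,interpolation=cv2.INTER_CUBIC))
E
```

```text
red ('top',) [4.741e+02 2.930e+02 1.540e+01 1.000e-01] 0.131Traceback (most recent call last):
  File "<stdin>", line 9, in <module>
  File "fit.py", line 32, in fit
    best=min((minimize(cost,[x0[0]*1e3,x0[1]*1e3,a*20],method="Nelder-Mead",options=dict(initial_simplex=np.array([x0[0]*1e3,x0[1]*1e3,a*20])+[[0,0,0],[6,0,0],[0,6,0],[0,0,5]],maxiter=70)) for a in x0[2:]),key=lambda r:r.fun)
  File "fit.py", line 32, in <genexpr>
    best=min((minimize(cost,[x0[0]*1e3,x0[1]*1e3,a*20],method="Nelder-Mead",options=dict(initial_simplex=np.array([x0[0]*1e3,x0[1]*1e3,a*20])+[[0,0,0],[6,0,0],[0,6,0],[0,0,5]],maxiter=70)) for a in x0[2:]),key=lambda r:r.fun)
              ~~~~~~~~^^^^^^^^^^^^^^^^^^^^^^^^^^^^^^^^^^^^^^^^^^^^^^^^^^^^^^^^^^^^^^^^^^^^^^^^^^^^^^^^^^^^^^^^^^^^^^^^^^^^^^^^^^^^^^^^^^^^^^^^^^^^^^^^^^^^^^^^^^^^^^^^^^^^^^^^^^^^^^^^^^^^^^
    res = _minimize_neldermead(fun, x0, args, callback, bounds=bounds,
                               **options)
    fxr = func(xr)
    fx = function(np.copy(x), *(wrapper_args + args))
  File "fit.py", line 30, in cost
    g=hullimg([proj(c,w)+.5 for w in W],S,o);e+=1-(g&t).sum()/(g|t).sum()
               ~~~~^^^^^
  File "h.py", line 8, in proj
    p=bot.camera_params(cam);K,R,t=map(np.array,(p["K"],p["R"],p["t"]))
ValueError: time passes only in moves, steps and waits
```

```bash
python3 - <<'E'
import pickle
from station import bot
pickle.dump({c:bot.camera_params(c) for c in("top","scene")},open("cam.pkl","wb"))
E
sed -i 's/^from station import bot/from station import bot\nimport pickle\nCP=pickle.load(open("cam.pkl","rb"))/; s/bot.camera_params(cam)/CP[cam]/' h.py
sed -i 's/best.x\[2\]\/20),best.fun\],1+0\*3)/best.x[2]\/20)],1)/' fit.py
cat > m1.py <<'E'
from fit import *
im={c:cv2.imread(f"pics/{c}0.png") for c in("top","scene")}
S=dict(red=((.478,.287),),yellow=((.595,-.268),),blue=((.48,-.328),))
for n,((x,y),) in S.items():
    for cs in (("top",),("top","scene")):
        obs=[]
        for c in cs:
            h=comp(colmask(im[c],*HUE[n]),proj(c,[x,y,.015]));obs.append((c,h))
        print(n,cs,*fit(BL,obs,(x,y,-.5,0,.5)))
g=cv2.cvtColor(im["top"],cv2.COLOR_BGR2GRAY);w=cv2.inRange(g,130,255)
print("wedge",*fit(WG,[("top",comp(w,proj("top",[.697,.063,.023])))],(.697,.063,-.3,0,.3)))
t=comp(w,proj("top",[.488,.048,.0]));P=np.array([ray("top",p+.5,.006)[:2]*1000 for p in t.reshape(-1,2)]).astype(np.float32)
r=cv2.minAreaRect(P);print("tray",np.round(r[0],1),np.round(r[1],1),round(r[2],1))
sub=np.zeros_like(g);cv2.fillConvexPoly(sub,t,255)
for n in("red","yellow","blue"):
    m=colmask(im["top"],*HUE[n],s=60)&sub
    k=comp(m,proj("top",[.528,.02,.008]));M=np.zeros_like(g);cv2.fillConvexPoly(M,k,1);mm=cv2.moments(M,True)
    print("chip",n,mm["m00"],np.round(ray("top",(mm["m10"]/mm["m00"]+.5,mm["m01"]/mm["m00"]+.5),.008)[:2]*1000,1))
d=cv2.inRange(g,0,130)&cv2.erode(sub,np.ones((5,5)))
N,l,st,ce=cv2.connectedComponentsWithStats(d)
for i in range(1,N):
    if st[i,4]>15:
        q=np.argwhere(l==i)[:,::-1]+.5
        rr=cv2.minAreaRect(np.array([ray("top",p,.042)[:2]*1000 for p in q]).astype(np.float32));print("stop",st[i,4],np.round(rr[0],1),np.round(rr[1],1),round(rr[2],1))
c=im["top"][175:255,255:350];cv2.imwrite("pics/c2.png",cv2.resize(c,None,fx=7,fy=7,interpolation=cv2.INTER_CUBIC))
E
python3 m1.py
```

```text
red ('top',) [474.1 293.   15.4] 0.131
red ('top', 'scene') [473.3 292.4  16.7] 0.234
yellow ('top',) [ 600.9 -277.3    8.9] 0.141
yellow ('top', 'scene') [ 599.2 -276.8   10.4] 0.228
blue ('top',) [ 477.1 -330.2   27.5] 0.092
blue ('top', 'scene') [ 476.6 -329.8   30.3] 0.189
wedge [ 6.996e+02  6.420e+01 -6.000e-01] 0.146
tray [491.9  47.8] [170.6 114.9] 79.7
chip red 62.0 [525.3  25.3]Traceback (most recent call last):
  File "m1.py", line 17, in <module>
    k=comp(m,proj("top",[.528,.02,.008]));M=np.zeros_like(g);cv2.fillConvexPoly(M,k,1);mm=cv2.moments(M,True)
  File "fit.py", line 13, in comp
    i=min(ok,key=lambda i:np.hypot(*(ce[i]-px)))
ValueError: min() iterable argument is empty
```

```bash
sed -i '/^S=/,/^print("wedge"/{/^g=/!d}; s/s=60)/s=25)/' m1.py; sed -i 's/^g=.*$/&/' m1.py; python3 m1.py
```

```text
tray [491.9  47.8] [170.6 114.9] 79.7
chip red 78.0 [525.3  25.3]
chip yellow 62.0 [531.7  59.1]
chip blue 84.0 [519.7  -8. ]
stop 29 [497.8 114.7] [ 3.  42.1] 80.5
```

View pics/c2.png

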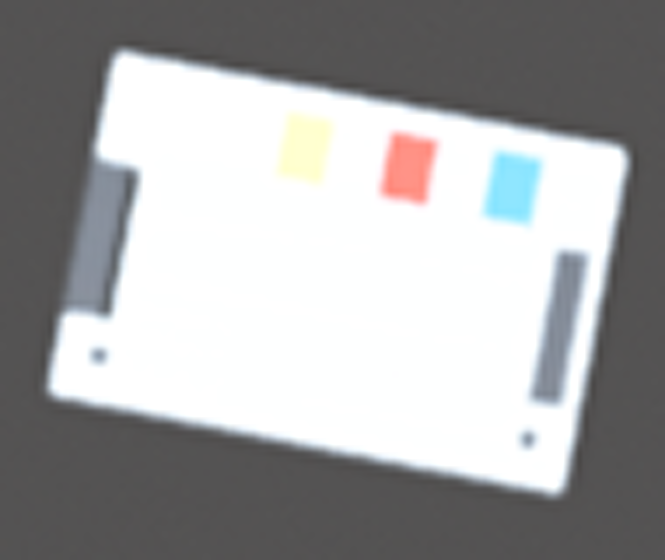

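The close tray crop shows stops at left (100,240) and right (560,327), with chips at yellow (305,148), red (408,168) and blue (512,188). All three chips give the same tray origin, about (487,48.5) mm with yaw -10.2°. Next is a helper that works out the moves.

```bash
cat > go.py <<'E'
import sys,numpy as np
from scipy.spatial.transform import Rotation as Ro
from station import bot
o=bot.get_obs();w,x,y,z=o["tool_rot"];R=Ro.from_quat([x,y,z,w]).as_matrix();p=o["eef_pos"]
zy=np.degrees(np.arctan2(R[1,2],R[0,2]))
print("t",round(o["t"],2),"p",np.round(p*1e3,1),"jaw yaw",round(zy,1),"down",np.round(R[:,1],3),"q7",round(o["q"][6],2),"F",np.round(o["contact_force"],1),"w",round(o["gripper_width"],3))
for a in sys.argv[1:]:
    X,Y,Z,yaw=map(float,a.split(","))
    jz=np.array([np.cos(np.radians(yaw)),np.sin(np.radians(yaw)),0])
    if jz@R[:,2]<0:jz=-jz
    ty=np.array([0,0,-1.]);T=np.c_[np.cross(ty,jz),ty,jz]
    print(a,"linear",np.round(R.T@(np.array([X,Y,Z])/1e3-p),4).tolist(),"dr",np.round(np.degrees(Ro.from_matrix(R.T@T).as_rotvec()),1).tolist())
E
python3 go.py 477,-330,100,29 477,-330,0,29
python3 -c "
from h import *
print(ray('top',(332.9,221.6),.042))"
```

```text
t 1.35 p [ 221.2 -637.8  231.3] jaw yaw -70.9 down [ 0. -0. -1.] q7 -0.08 F [ 1.3 -0.1 -0.3] w 1.002
477,-330,100,29 linear [-0.3425, 0.1313, -0.207] dr [0.0, 80.1, -0.0]
477,-330,0,29 linear [-0.3425, 0.2313, -0.207] dr [0.0, 80.1, -0.0]
[ 0.47417741 -0.01857418  0.042     ]
```

```bash
r='{"linear":[-0.3425,0.131,-0.207],"dr":[0,80,0],"hand":0.75}'; :; python3 -m crank '[{"linear":[-0.3425,0.131,-0.207],"dr":[0,80,0],"hand":0.75},{"linear":[-0.3425,0.131,-0.207],"dr":[0,80,0],"hand":0.75},{"linear":[-0.3425,0.131,-0.207],"dr":[0,80,0],"hand":0.75},{"linear":[-0.3425,0.131,-0.207],"dr":[0,80,0],"hand":0.75},{"linear":[-0.3425,0.131,-0.207],"dr":[0,80,0],"hand":0.75},{"linear":[-0.3425,0.131,-0.207],"dr":[0,80,0],"hand":0.75},{"linear":[-0.3425,0.131,-0.207],"dr":[0,80,0],"hand":0.75},{"linear":[-0.3425,0.131,-0.207],"dr":[0,80,0],"hand":0.75},{"linear":[-0.3425,0.131,-0.207],"dr":[0,80,0],"hand":0.75},{"linear":[-0.3425,0.131,-0.207],"dr":[0,80,0],"hand":0.75}]' 60; python3 go.py 477,-330,100,29 477,-330,0,29
```

```text
t: 2.18
eef_pos: [0.4754, -0.3317, 0.1014]
tool_rot: [0.314, -0.315, -0.633, 0.633]
contact_force: [0.9, 0.3, -0.5]
gripper_width: 0.872
t 2.18 p [ 475.4 -331.7  101.4] jaw yaw -142.9 down [ 0.001 -0.    -1.   ] q7 -1.88 F [ 0.9  0.3 -0.5] w 0.872
477,-330,100,29 linear [0.0004, 0.0014, -0.0023] dr [0.0, 8.1, -0.0]
477,-330,0,29 linear [0.0005, 0.1014, -0.0023] dr [0.0, 8.1, -0.0]
```

```bash
python3 -m crank '[{"linear":[0,0,0],"dr":[0,-90,0],"hand":0.75},{"linear":[0,0,0],"dr":[0,-90,0],"hand":0.75},{"linear":[0,0,0],"dr":[0,-90,0],"hand":0.75},{"linear":[0,0,0],"dr":[0,-90,0],"hand":0.75},{"linear":[0,0,0],"dr":[0,-90,0],"hand":0.75},{"linear":[0,0,0],"dr":[0,-90,0],"hand":0.75},{"linear":[0,0,0],"dr":[0,-90,0],"hand":0.75},{"linear":[0,0,0],"dr":[0,-90,0],"hand":0.75},{"linear":[0,0,0],"dr":[0,-90,0],"hand":0.75},{"linear":[0,0,0],"dr":[0,-90,0],"hand":0.75}]'; python3 -m crank '[{"linear":[0,0,0],"dr":[0,-100,0],"hand":0.75},{"linear":[0,0,0],"dr":[0,-100,0],"hand":0.75},{"linear":[0,0,0],"dr":[0,-100,0],"hand":0.75},{"linear":[0,0,0],"dr":[0,-100,0],"hand":0.75},{"linear":[0,0,0],"dr":[0,-100,0],"hand":0.75},{"linear":[0,0,0],"dr":[0,-100,0],"hand":0.75},{"linear":[0,0,0],"dr":[0,-100,0],"hand":0.75},{"linear":[0,0,0],"dr":[0,-100,0],"hand":0.75},{"linear":[0,0,0],"dr":[0,-100,0],"hand":0.75},{"linear":[0,0,0],"dr":[0,-100,0],"hand":0.75}]';python3 go.py 477,-330,100,29 477,-330,0,29
```

```text
t: 3.02
eef_pos: [0.4744, -0.3334, 0.1019]
tool_rot: [-0.12, 0.119, -0.697, 0.697]
contact_force: [0.1, -0.9, 0.1]
gripper_width: 0.869
t: 3.85
eef_pos: [0.4743, -0.3334, 0.1018]
tool_rot: [-0.505, 0.505, -0.495, 0.495]
contact_force: [-0.2, 0.5, -0.1]
gripper_width: 0.874
t 3.85 p [ 474.3 -333.4  101.8] jaw yaw 1.1 down [ 0. -0. -1.] q7 0.28 F [-0.2  0.5 -0.1] w 0.874
477,-330,100,29 linear [-0.0034, 0.0018, 0.0028] dr [-0.0, -27.9, 0.0]
477,-330,0,29 linear [-0.0034, 0.1018, 0.0027] dr [-0.0, -27.9, 0.0]
```

```bash
python3 -m crank '[{"linear":[-0.003,0,0.003],"dr":[0,-28,0],"hand":0.75},{"linear":[-0.003,0,0.003],"dr":[0,-28,0],"hand":0.75},{"linear":[-0.003,0,0.003],"dr":[0,-28,0],"hand":0.75},{"linear":[-0.003,0,0.003],"dr":[0,-28,0],"hand":0.75},{"linear":[-0.003,0.04,0.003],"dr":[0,-28,0],"hand":0.75},{"linear":[-0.003,0.06,0.003],"dr":[0,-28,0],"hand":0.75},{"linear":[-0.003,0.06,0.003],"dr":[0,-28,0],"hand":0.75}]';python3 go.py 477,-330,0,29
python3 - <<'E'
from h import *
im=bot.read_camera("scene");cv2.imwrite("pics/s1.png",cv2.resize(im[130:280,110:310],None,fx=4,fy=4,interpolation=cv2.INTER_CUBIC))
E
```

```text
t: 4.43
eef_pos: [0.4743, -0.3291, 0.0378]
tool_rot: [0.608, -0.608, 0.363, -0.358]
contact_force: [-0.6, 0.3, 1.2]
gripper_width: 0.872
t 4.43 p [ 474.3 -329.1   37.8] jaw yaw 28.7 down [-0.006  0.004 -1.   ] q7 0.64 F [-0.6  0.3  1.2] w 0.872
477,-330,0,29 linear [0.0023, 0.0378, 0.0021] dr [0.2, -0.3, -0.3]
```

View pics/s1.png

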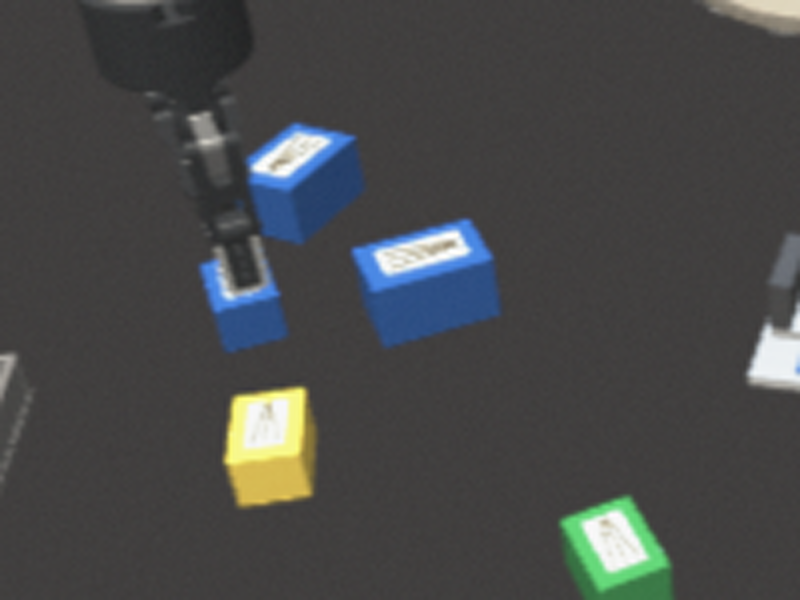

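The crop shows the near finger at (243,280), centred over the small blue block at (243,300), and clear of the big ones. Going down to grip.

```bash
python3 -m crank '[{"linear":[0.002,0.02,0.002],"dr":[0,0,0],"hand":0.75},{"linear":[0.002,0.038,0.002],"dr":[0,0,0],"hand":0.75},{"linear":[0.002,0.038,0.002],"dr":[0,0,0],"hand":0.75},{"linear":[0.002,0.038,0.002],"dr":[0,0,0],"hand":-1},{"linear":[0.002,0.038,0.002],"dr":[0,0,0],"hand":-1},{"linear":[0.002,0.038,0.002],"dr":[0,0,0],"hand":-1},{"linear":[0.002,0.038,0.002],"dr":[0,0,0],"hand":-1},{"linear":[0.002,0.038,0.002],"dr":[0,0,0],"hand":-1},{"linear":[0.002,0.038,0.002],"dr":[0,0,0],"hand":-1}]' 60;python3 go.py 478.6,1.3,75,-10.2
```

```text
t: 5.23
eef_pos: [0.4813, -0.3317, 0.0058]
tool_rot: [-0.608, 0.609, -0.359, 0.361]
contact_force: [0.0, 0.0, 8.4]
gripper_width: 0.57
t 5.23 p [ 481.3 -331.7    5.8] jaw yaw 28.7 down [ 0.003 -0.002 -1.   ] q7 0.6 F [0.  0.  8.4] w 0.57
478.6,1.3,75,-10.2 linear [-0.2931, -0.0699, 0.1578] dr [-0.1, 38.9, 0.1]
```

```bash
python3 -m crank '[{"linear":[0,-0.04,0],"dr":[0,0,0],"hand":-1},{"linear":[0,-0.08,0],"dr":[0,0,0],"hand":-1},{"linear":[0,-0.11,0],"dr":[0,0,0],"hand":-1},{"linear":[-0.09,-0.11,0.05],"dr":[0,20,0],"hand":-1},{"linear":[-0.293,-0.11,0.158],"dr":[0,39,0],"hand":-1},{"linear":[-0.293,-0.11,0.158],"dr":[0,39,0],"hand":-1},{"linear":[-0.293,-0.11,0.158],"dr":[0,39,0],"hand":-1},{"linear":[-0.293,-0.11,0.158],"dr":[0,39,0],"hand":-1},{"linear":[-0.293,-0.11,0.158],"dr":[0,39,0],"hand":-1},{"linear":[-0.293,-0.11,0.158],"dr":[0,39,0],"hand":-1}]';python3 -m crank '[{"linear":[0,0,0],"dr":[0,0,0],"hand":-1},{"linear":[0,0,0],"dr":[0,0,0],"hand":-1}]'; python3 go.py 478.6,1.3,50,-10.2
```

```text
t: 6.07
eef_pos: [0.4778, -0.0422, 0.1147]
tool_rot: [-0.452, 0.452, -0.543, 0.544]
contact_force: [0.9, -0.4, -1.1]
gripper_width: 0.573
t: 6.23
eef_pos: [0.4783, -0.0407, 0.1147]
tool_rot: [-0.456, 0.455, -0.541, 0.541]
contact_force: [-0.5, -1.0, -1.2]
gripper_width: 0.575
t 6.23 p [478.3 -40.7 114.7] jaw yaw -9.9 down [ 0.002  0.    -1.   ] q7 -0.45 F [-0.5 -1.  -1.2] w 0.575
478.6,1.3,50,-10.2 linear [-0.0414, 0.0647, -0.007] dr [-0.1, 0.3, -0.0]
```

```bash
python3 -m crank '[{"linear":[-0.041,0,-0.007],"dr":[0,0,0],"hand":-1},{"linear":[-0.041,0.03,-0.007],"dr":[0,0,0],"hand":-1},{"linear":[-0.041,0.065,-0.007],"dr":[0,0,0],"hand":-1},{"linear":[-0.041,0.074,-0.007],"dr":[0,0,0],"hand":-1},{"linear":[-0.041,0.074,-0.007],"dr":[0,0,0],"hand":-1}]';python3 go.py 478.6,1.3,19,-10.2
python3 - <<'E'
from h import *
im=bot.read_camera("scene");cv2.imwrite("pics/s2.png",cv2.resize(im[140:240,270:410],None,fx=5.5,fy=5.5,interpolation=cv2.INTER_CUBIC))
# predicted: bottom near edge of block placed here & target footprint
import numpy as np
a=np.radians(-10.2);ex=np.array([np.cos(a),np.sin(a)]);ey=np.array([-ex[1],ex[0]]);O=np.array([.4871,.0485])
def tp(x,y,z):return (proj("scene",[*(O+ex*x+ey*y),z])-[270,140])*5.5
for q in [(25,-66.9,12),(25,-66.9,42),(25,66.9,42),(-25,-66.9,42),(25,-31,12),(25,-65,12)]:print(q,np.round(tp(*np.array(q)/1e3)))
E
```

```text
t: 6.65
eef_pos: [0.4766, -0.0035, 0.038]
tool_rot: [0.452, -0.454, 0.544, -0.542]
contact_force: [0.1, -0.4, -1.0]
gripper_width: 0.575
t 6.65 p [476.6  -3.5  38. ] jaw yaw -10.3 down [-0.005 -0.    -1.   ] q7 -0.64 F [ 0.1 -0.4 -1. ] w 0.575
478.6,1.3,19,-10.2 linear [-0.0051, 0.019, 0.0012] dr [0.3, -0.1, 0.1]
(25, -66.9, 12) [202. 400.]
(25, -66.9, 42) [201. 340.]
(25, 66.9, 42) [543. 378.]
(-25, -66.9, 42) [226. 270.]
(25, -31, 12) [290. 411.]
(25, -65, 12) [207. 401.]
```

View pics/s2.png

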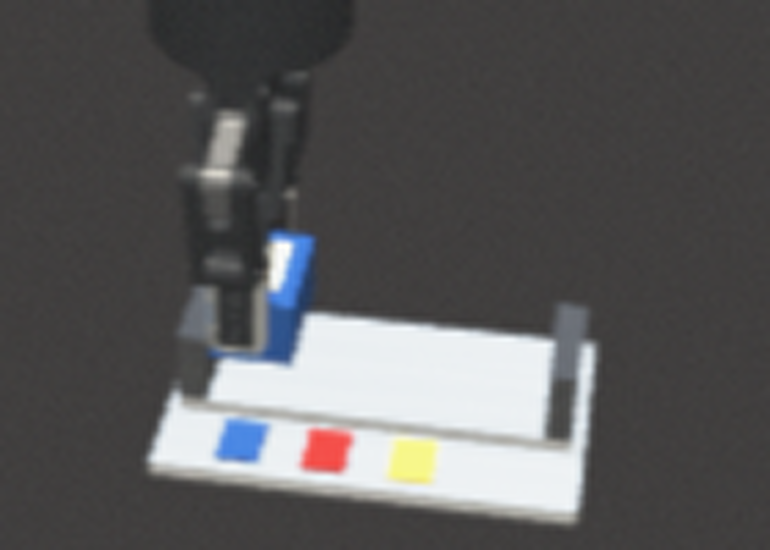

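The crop shows the blue block over the bed near the left stop: its right face is at column 292 and the stop's inner face at about 208. It needs about 3 mm more in +y, then it can go down.

```bash
python3 -m crank '[{"linear":[-0.003,0,0.001],"dr":[0,0,0],"hand":-1},{"linear":[-0.003,0.01,0.001],"dr":[0,0,0],"hand":-1},{"linear":[-0.003,0.018,0.001],"dr":[0,0,0],"hand":-1},{"linear":[-0.003,0.018,0.001],"dr":[0,0,0],"hand":-1}]';python3 go.py
```

```text
t: 7.03
eef_pos: [0.4795, 0.0, 0.0209]
tool_rot: [0.453, -0.454, 0.543, -0.543]
contact_force: [0.0, 0.4, -0.3]
gripper_width: 0.573
t 7.03 p [479.5   0.   20.9] jaw yaw -10.3 down [-0.001 -0.    -1.   ] q7 -0.67 F [ 0.   0.4 -0.3] w 0.573
```

```bash
python3 -m crank '[{"linear":[0,0.0015,0],"dr":[0,0,0],"hand":-1},{"linear":[0,0.003,0],"dr":[0,0,0],"hand":-1},{"linear":[0,0.003,0],"dr":[0,0,0],"hand":-1}]';python3 go.py
```

```text
t: 7.28
eef_pos: [0.48, 0.0004, 0.0186]
tool_rot: [-0.453, 0.453, -0.543, 0.543]
contact_force: [-0.1, 0.3, -2.0]
gripper_width: 0.574
t 7.28 p [4.80e+02 4.00e-01 1.86e+01] jaw yaw -10.3 down [-0. -0. -1.] q7 -0.68 F [-0.1  0.3 -2. ] w 0.574
```

```bash
for i in 1 2; do :; done; python3 -m crank '[{"linear":[0,0.001,0],"dr":[0,0,0],"hand":-1},{"linear":[0,0.001,0],"dr":[0,0,0],"hand":-1}]'; python3 -m crank '[{"linear":[0,0.001,0],"dr":[0,0,0],"hand":-1},{"linear":[0,0.001,0],"dr":[0,0,0],"hand":-1}]'; python3 -m crank '[{"linear":[0,0.001,0],"dr":[0,0,0],"hand":-1},{"linear":[0,0.001,0],"dr":[0,0,0],"hand":-1}]'
```

```text
t: 7.45
eef_pos: [0.4802, 0.0005, 0.0178]
tool_rot: [-0.453, 0.453, -0.543, 0.543]
contact_force: [0.3, 0.2, -1.0]
gripper_width: 0.576
t: 7.62
eef_pos: [0.4802, 0.0005, 0.0177]
tool_rot: [-0.453, 0.453, -0.542, 0.543]
contact_force: [-3.7, -0.1, 12.9]
gripper_width: 0.572
t: 7.78
eef_pos: [0.4802, 0.0004, 0.0177]
tool_rot: [-0.453, 0.454, -0.542, 0.543]
contact_force: [-8.1, -0.8, 28.8]
gripper_width: 0.568
```

Contact is at TCP z 17.7 mm. Easing back, releasing and rising towards red.

```bash
python3 -m crank '[{"linear":[0,-0.0018,0],"dr":[0,0,0],"hand":-1},{"linear":[0,-0.0018,0],"dr":[0,0,0],"hand":0.4},{"linear":[0,-0.0018,0],"dr":[0,0,0],"hand":0.75},{"linear":[0,-0.0018,0],"dr":[0,0,0],"hand":0.75},{"linear":[0,-0.0018,0],"dr":[0,0,0],"hand":0.75},{"linear":[0,-0.03,0],"dr":[0,0,0],"hand":0.75},{"linear":[0,-0.06,0],"dr":[0,0,0],"hand":0.75},{"linear":[0,-0.1,0],"dr":[0,0,0],"hand":0.75},{"linear":[0,-0.1,0],"dr":[0,0,0],"hand":0.75}]';python3 go.py 474,291,100,16 474,291,40,16
```

```text
t: 8.53
eef_pos: [0.4839, 0.0012, 0.1214]
tool_rot: [-0.456, 0.451, -0.541, 0.545]
contact_force: [1.6, 0.3, 0.9]
gripper_width: 0.873
t 8.53 p [483.9   1.2 121.4] jaw yaw -10.3 down [ 0.009  0.    -1.   ] q7 -0.55 F [1.6 0.3 0.9] w 0.873
474,291,100,16 linear [-0.2834, 0.0214, -0.0615] dr [-0.5, -26.3, 0.0]
474,291,40,16 linear [-0.2833, 0.0814, -0.0621] dr [-0.5, -26.3, 0.0]
```

```bash
python3 -m crank '[{"linear":[-0.284,0.021,-0.061],"dr":[-0.5,-26,0],"hand":0.75},{"linear":[-0.284,0.021,-0.061],"dr":[-0.5,-26,0],"hand":0.75},{"linear":[-0.284,0.021,-0.061],"dr":[-0.5,-26,0],"hand":0.75},{"linear":[-0.284,0.021,-0.061],"dr":[-0.5,-26,0],"hand":0.75},{"linear":[-0.284,0.021,-0.061],"dr":[-0.5,-26,0],"hand":0.75},{"linear":[-0.284,0.021,-0.061],"dr":[-0.5,-26,0],"hand":0.75},{"linear":[-0.284,0.021,-0.061],"dr":[-0.5,-26,0],"hand":0.75},{"linear":[-0.284,0.021,-0.061],"dr":[-0.5,-26,0],"hand":0.75},{"linear":[-0.284,0.05,-0.061],"dr":[-0.5,-26,0],"hand":0.75},{"linear":[-0.284,0.05,-0.061],"dr":[-0.5,-26,0],"hand":0.75}]';python3 go.py 474,290,6,16;  python3 - <<'E'
from h import *
im=bot.read_camera("scene");cv2.imwrite("pics/s3.png",np.hstack([cv2.resize(im[150:250,400:500],None,fx=4,fy=4,interpolation=cv2.INTER_CUBIC),cv2.resize(im[150:250,290:390],None,fx=4,fy=4,interpolation=cv2.INTER_CUBIC)]))
o=bot.get_obs();print((proj("scene",o["eef_pos"])-[400,150])*4)
E
```

```text
t: 9.37
eef_pos: [0.4682, 0.2898, 0.0621]
tool_rot: [-0.56, 0.568, -0.429, 0.423]
contact_force: [-0.6, -1.0, -0.4]
gripper_width: 0.878
t 9.37 p [468.2 289.8  62.1] jaw yaw 15.8 down [-0.014 -0.003 -1.   ] q7 -0.78 F [-0.6 -1.  -0.4] w 0.878
474,290,6,16 linear [0.0014, 0.056, 0.0064] dr [0.8, -0.2, -0.0]
[194.65045631 144.35171674]
```

View pics/s3.png

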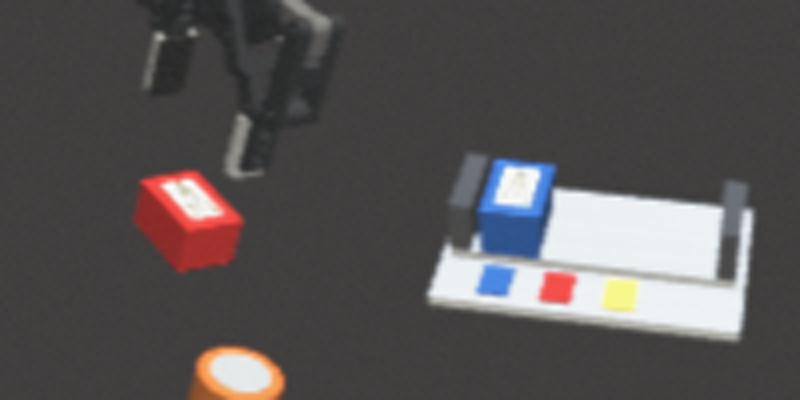

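Picture: blue stands on the bed, with a gap of about 4 mm to the left stop. The open fingers are over the red block, which is centred at (190,220). Going down to grip.

```bash
python3 -c "
from h import *
print((proj('scene',[.474,.290,.015])-[400,150])*4)"; python3 -m crank '[{"linear":[0.001,0.02,0.005],"dr":[0.8,0,0],"hand":0.75},{"linear":[0.001,0.053,0.005],"dr":[0.8,0,0],"hand":0.75},{"linear":[0.001,0.053,0.005],"dr":[0.8,0,0],"hand":0.75},{"linear":[0.001,0.053,0.005],"dr":[0.8,0,0],"hand":0.75},{"linear":[0.001,0.053,0.005],"dr":[0.8,0,0],"hand":-1},{"linear":[0.001,0.053,0.005],"dr":[0.8,0,0],"hand":-1},{"linear":[0.001,0.053,0.005],"dr":[0.8,0,0],"hand":-1},{"linear":[0.001,0.053,0.005],"dr":[0.8,0,0],"hand":-1},{"linear":[0.001,0.053,0.005],"dr":[0.8,0,0],"hand":-1},{"linear":[0.001,0.053,0.005],"dr":[0.8,0,0],"hand":-1}]';python3 go.py 485.5,39,100,-10.3
```

```text
[181.24890902 221.18903325]
t: 10.25
eef_pos: [0.4762, 0.2918, 0.015]
tool_rot: [0.567, -0.561, 0.426, -0.428]
contact_force: [-1.2, -1.6, 6.9]
gripper_width: 0.57
t 10.25 p [476.2 291.8  15. ] jaw yaw 15.7 down [ 0.008  0.005 -1.   ] q7 -0.84 F [-1.2 -1.6  6.9] w 0.57
485.5,39,100,-10.3 linear [0.2457, -0.0861, -0.0589] dr [-0.4, 26.0, -0.2]
```

Gripped higher than planned (TCP z 15), so I'm reopening and regripping lower.

```bash
python3 -m crank '[{"linear":[0,0,0],"dr":[0,0,0],"hand":0.3},{"linear":[0,0,0],"dr":[0,0,0],"hand":0.5},{"linear":[0,0,0],"dr":[0,0,0],"hand":0.5}]'; python3 go.py; python3 -m crank '[{"linear":[0,0.005,0],"dr":[0,0,0],"hand":0.5},{"linear":[0,0.005,0],"dr":[0,0,0],"hand":0.5},{"linear":[0,0.005,0],"dr":[0,0,0],"hand":0.5}]'
```

```text
t: 10.5
eef_pos: [0.4756, 0.2913, 0.0134]
tool_rot: [0.566, -0.561, 0.426, -0.428]
contact_force: [0.3, 0.5, 0.4]
gripper_width: 0.747
t 10.5 p [475.6 291.3  13.4] jaw yaw 15.7 down [ 0.006  0.004 -1.   ] q7 -0.84 F [0.3 0.5 0.4] w 0.747
t: 10.75
eef_pos: [0.4748, 0.2909, 0.0072]
tool_rot: [0.565, -0.562, 0.426, -0.427]
contact_force: [0.2, 0.8, -0.4]
gripper_width: 0.745
```

```bash
python3 -m crank '[{"linear":[0,0.002,0],"dr":[0,0,0],"hand":-1},{"linear":[0,0.002,0],"dr":[0,0,0],"hand":-1},{"linear":[0,0.002,0],"dr":[0,0,0],"hand":-1},{"linear":[0,0.002,0],"dr":[0,0,0],"hand":-1},{"linear":[0,0.002,0],"dr":[0,0,0],"hand":-1}]';python3 go.py 485.5,39,100,-10.3
```

```text
t: 11.17
eef_pos: [0.4752, 0.2914, 0.0056]
tool_rot: [0.566, -0.562, 0.426, -0.427]
contact_force: [0.0, 0.8, -0.0]
gripper_width: 0.57
t 11.17 p [475.2 291.4   5.6] jaw yaw 15.7 down [ 0.005  0.004 -1.   ] q7 -0.85 F [ 0.   0.8 -0. ] w 0.57
485.5,39,100,-10.3 linear [0.2455, -0.0953, -0.0581] dr [-0.3, 26.0, -0.2]
```

Same height as the blue grip. Lifting and carrying red over to the row.

```bash
python3 -m crank '[{"linear":[0,-0.04,0],"dr":[0,0,0],"hand":-1},{"linear":[0,-0.08,0],"dr":[0,0,0],"hand":-1},{"linear":[0.1,-0.095,-0.024],"dr":[0,13,0],"hand":-1},{"linear":[0.245,-0.095,-0.058],"dr":[0,26,0],"hand":-1},{"linear":[0.245,-0.095,-0.058],"dr":[0,26,0],"hand":-1},{"linear":[0.245,-0.095,-0.058],"dr":[0,26,0],"hand":-1},{"linear":[0.245,-0.095,-0.058],"dr":[0,26,0],"hand":-1},{"linear":[0.245,-0.095,-0.058],"dr":[0,26,0],"hand":-1},{"linear":[0.245,-0.095,-0.058],"dr":[0,26,0],"hand":-1},{"linear":[0.245,-0.095,-0.058],"dr":[0,26,0],"hand":-1}]';python3 -m crank '[{"linear":[0,0,0],"dr":[0,0,0],"hand":-1},{"linear":[0,0,0],"dr":[0,0,0],"hand":-1}]'; python3 go.py 485.5,41,60,-10.3
```

```text
t: 12.0
eef_pos: [0.4849, 0.0354, 0.0995]
tool_rot: [-0.453, 0.45, -0.544, 0.545]
contact_force: [0.1, 0.9, -1.3]
gripper_width: 0.571
t: 12.17
eef_pos: [0.4852, 0.0408, 0.0998]
tool_rot: [0.456, -0.452, 0.542, -0.542]
contact_force: [-0.3, 1.3, -1.5]
gripper_width: 0.571
t 12.17 p [485.2  40.8  99.8] jaw yaw -10.1 down [ 0.005  0.004 -1.   ] q7 -0.66 F [-0.3  1.3 -1.5] w 0.571
485.5,41,60,-10.3 linear [-0.0, 0.0398, 0.0001] dr [-0.2, 0.2, -0.3]
```

```bash
python3 -m crank '[{"linear":[0,0.03,0],"dr":[0,0,0],"hand":-1},{"linear":[0,0.045,0],"dr":[0,0,0],"hand":-1},{"linear":[0,0.045,0],"dr":[0,0,0],"hand":-1},{"linear":[0,0.045,0],"dr":[0,0,0],"hand":-1}]';python3 go.py
python3 - <<'E'
from h import *
im=bot.read_camera("scene");cv2.imwrite("pics/s4.png",cv2.resize(im[160:230,290:390],None,fx=7,fy=7,interpolation=cv2.INTER_CUBIC))
E
```

```text
t: 12.5
eef_pos: [0.4849, 0.0411, 0.0544]
tool_rot: [0.456, -0.452, 0.542, -0.542]
contact_force: [0.0, 0.4, -1.2]
gripper_width: 0.572
t 12.5 p [484.9  41.1  54.4] jaw yaw -10.1 down [ 0.003  0.004 -1.   ] q7 -0.71 F [ 0.   0.4 -1.2] w 0.572
```

View pics/s4.png

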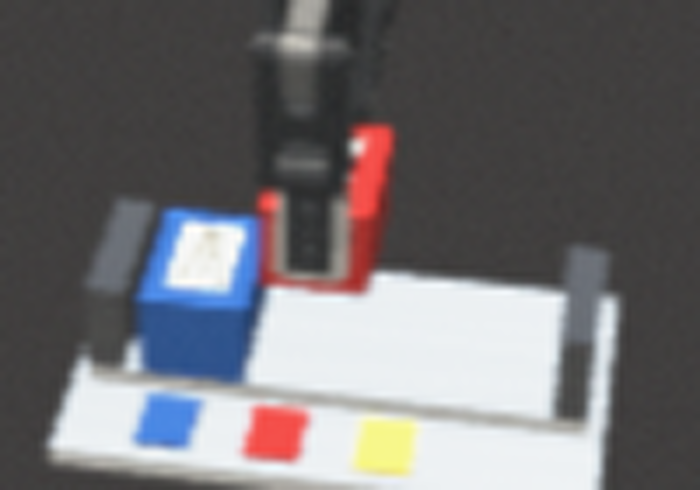

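The crop shows the red block's left face at about column 262 and blue's right face at about 250, a gap of about 3 mm. Lowering red.

```bash
python3 -m crank '[{"linear":[0,0.02,0],"dr":[0,0,0],"hand":-1},{"linear":[0,0.036,0],"dr":[0,0,0],"hand":-1},{"linear":[0,0.036,0],"dr":[0,0,0],"hand":-1},{"linear":[0,0.036,0],"dr":[0,0,0],"hand":-1}]';python3 -m crank '[{"linear":[0,0.0005,0],"dr":[0,0,0],"hand":-1},{"linear":[0,0.0005,0],"dr":[0,0,0],"hand":-1}]'
```

```text
t: 12.88
eef_pos: [0.4861, 0.0402, 0.0196]
tool_rot: [-0.456, 0.451, -0.542, 0.543]
contact_force: [-0.9, -0.2, -1.5]
gripper_width: 0.573
t: 13.05
eef_pos: [0.4863, 0.0398, 0.0194]
tool_rot: [-0.456, 0.451, -0.542, 0.543]
contact_force: [-0.3, 1.2, -0.9]
gripper_width: 0.572
```

```bash
python3 -m crank '[{"linear":[0,0.001,0],"dr":[0,0,0],"hand":-1},{"linear":[0,0.001,0],"dr":[0,0,0],"hand":-1}]';python3 -m crank '[{"linear":[0,0.001,0],"dr":[0,0,0],"hand":-1},{"linear":[0,0.001,0],"dr":[0,0,0],"hand":-1}]'
```

```text
t: 13.22
eef_pos: [0.486, 0.0395, 0.0178]
tool_rot: [-0.456, 0.451, -0.542, 0.543]
contact_force: [0.1, -0.1, -1.1]
gripper_width: 0.57
t: 13.38
eef_pos: [0.4861, 0.0395, 0.0176]
tool_rot: [-0.455, 0.451, -0.542, 0.543]
contact_force: [-4.3, -1.0, 13.8]
gripper_width: 0.571
```

```bash
python3 -m crank '[{"linear":[0,-0.0008,0],"dr":[0,0,0],"hand":0.3},{"linear":[0,-0.0008,0],"dr":[0,0,0],"hand":0.75},{"linear":[0,-0.0008,0],"dr":[0,0,0],"hand":0.75},{"linear":[0,-0.0008,0],"dr":[0,0,0],"hand":0.75},{"linear":[0,-0.03,0],"dr":[0,0,0],"hand":0.75},{"linear":[0,-0.06,0],"dr":[0,0,0],"hand":0.75},{"linear":[0,-0.1,0],"dr":[0,0,0],"hand":0.75},{"linear":[0,-0.1,0],"dr":[0,0,0],"hand":0.75},{"linear":[0,-0.1,0],"dr":[0,0,0],"hand":0.75},{"linear":[0,-0.1,0],"dr":[0,0,0],"hand":0.75}]';python3 go.py 598,-274,100,11.5
```

```text
t: 14.22
eef_pos: [0.485, 0.0389, 0.1161]
tool_rot: [-0.455, 0.451, -0.543, 0.543]
contact_force: [-0.5, -0.5, -0.2]
gripper_width: 0.875
t 14.22 p [485.   38.9 116.1] jaw yaw -10.3 down [ 0.005  0.003 -1.   ] q7 -0.64 F [-0.5 -0.5 -0.2] w 0.875
598,-274,100,11.5 linear [0.2878, 0.0157, 0.167] dr [-0.3, -21.8, -0.2]
```

```bash
python3 -m crank '[{"linear":[0.288,0.016,0.167],"dr":[0,-22,0],"hand":0.75},{"linear":[0.288,0.016,0.167],"dr":[0,-22,0],"hand":0.75},{"linear":[0.288,0.016,0.167],"dr":[0,-22,0],"hand":0.75},{"linear":[0.288,0.016,0.167],"dr":[0,-22,0],"hand":0.75},{"linear":[0.288,0.016,0.167],"dr":[0,-22,0],"hand":0.75},{"linear":[0.288,0.016,0.167],"dr":[0,-22,0],"hand":0.75},{"linear":[0.288,0.016,0.167],"dr":[0,-22,0],"hand":0.75},{"linear":[0.288,0.016,0.167],"dr":[0,-22,0],"hand":0.75},{"linear":[0.288,0.016,0.167],"dr":[0,-22,0],"hand":0.75},{"linear":[0.288,0.016,0.167],"dr":[0,-22,0],"hand":0.75}]'; python3 -m crank '[{"linear":[0,0.04,0],"dr":[0,0,0],"hand":0.75},{"linear":[0,0.04,0],"dr":[0,0,0],"hand":0.75},{"linear":[0,0.04,0],"dr":[0,0,0],"hand":0.75}]';python3 go.py 598,-274,5,11.5
python3 - <<'E'
from fit import *
im=bot.read_camera("scene");cv2.imwrite("pics/s5.png",np.hstack([cv2.resize(im[180:280,130:230],None,fx=4,fy=4,interpolation=cv2.INTER_CUBIC),cv2.resize(im[150:250,290:390],None,fx=4,fy=4,interpolation=cv2.INTER_CUBIC)]))
i0=cv2.imread("pics/scene0.png")
print(*fit(BL,[("scene",comp(colmask(i0,*HUE["yellow"]),proj("scene",[.598,-.274,.015])))],(.598,-.274,0,.3)))
E
```

```text
t: 15.05
eef_pos: [0.5969, -0.2776, 0.0968]
tool_rot: [0.549, -0.546, 0.448, -0.447]
contact_force: [-1.1, 0.7, -0.3]
gripper_width: 0.874
t: 15.3
eef_pos: [0.5962, -0.2711, 0.0571]
tool_rot: [0.551, -0.548, 0.447, -0.444]
contact_force: [-0.0, 0.3, 1.0]
gripper_width: 0.873
t 15.3 p [ 596.2 -271.1   57.1] jaw yaw 11.9 down [-0.001  0.007 -1.   ] q7 0.23 F [-0.   0.3  1. ] w 0.873
598,-274,5,11.5 linear [0.0036, 0.0521, 0.0012] dr [-0.0, 0.4, -0.4]
[ 598.4 -276.9   10.4] 0.075
```

View pics/s5.png

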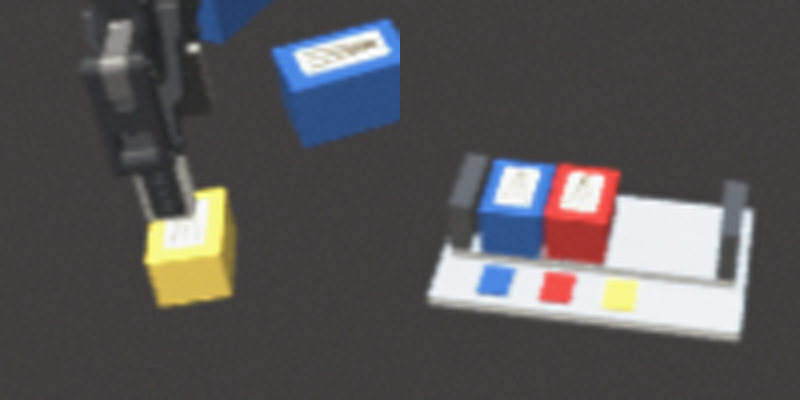

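Picture: red stands close beside blue, each level with its own chip. The fingers straddle the yellow block at (190,245). Gripping it.

```bash
python3 -m crank '[{"linear":[0.004,0.03,0.001],"dr":[0,0,0],"hand":0.75},{"linear":[0.004,0.052,0.001],"dr":[0,1,0],"hand":0.75},{"linear":[0.004,0.052,0.001],"dr":[0,1,0],"hand":0.75},{"linear":[0.004,0.052,0.001],"dr":[0,1,0],"hand":0.5},{"linear":[0.004,0.052,0.001],"dr":[0,1,0],"hand":0.5}]';python3 go.py
```

```text
t: 15.77
eef_pos: [0.602, -0.2769, 0.01]
tool_rot: [0.547, -0.542, 0.449, -0.452]
contact_force: [0.7, -0.5, 0.3]
gripper_width: 0.751
t 15.77 p [ 602.  -276.9   10. ] jaw yaw 10.8 down [ 0.007  0.003 -1.   ] q7 0.19 F [ 0.7 -0.5  0.3] w 0.751
```

```bash
python3 -m crank '[{"linear":[-0.001,0.004,-0.002],"dr":[0,0,0],"hand":0.5},{"linear":[-0.001,0.004,-0.002],"dr":[0,0,0],"hand":0.5},{"linear":[-0.001,0.004,-0.002],"dr":[0,0,0],"hand":-1},{"linear":[-0.001,0.004,-0.002],"dr":[0,0,0],"hand":-1},{"linear":[-0.001,0.004,-0.002],"dr":[0,0,0],"hand":-1},{"linear":[-0.001,0.004,-0.002],"dr":[0,0,0],"hand":-1},{"linear":[-0.001,0.004,-0.002],"dr":[0,0,0],"hand":-1}]';python3 go.py 492.3,76,100,-10.3
```

```text
t: 16.35
eef_pos: [0.5993, -0.2769, 0.0052]
tool_rot: [0.547, -0.542, 0.45, -0.452]
contact_force: [-0.5, -0.3, 6.7]
gripper_width: 0.578
t 16.35 p [ 599.3 -276.9    5.2] jaw yaw 10.7 down [ 0.006  0.003 -1.   ] q7 0.19 F [-0.5 -0.3  6.7] w 0.578
492.3,76,100,-10.3 linear [-0.3668, -0.0946, -0.0387] dr [-0.4, 21.0, -0.1]
```

```bash
python3 -m crank '[{"linear":[0,-0.04,0],"dr":[0,0,0],"hand":-1},{"linear":[0,-0.08,0],"dr":[0,0,0],"hand":-1},{"linear":[-0.04,-0.095,-0.005],"dr":[0,7,0],"hand":-1},{"linear":[-0.366,-0.095,-0.039],"dr":[0,21,0],"hand":-1},{"linear":[-0.366,-0.095,-0.039],"dr":[0,21,0],"hand":-1},{"linear":[-0.366,-0.095,-0.039],"dr":[0,21,0],"hand":-1},{"linear":[-0.366,-0.095,-0.039],"dr":[0,21,0],"hand":-1},{"linear":[-0.366,-0.095,-0.039],"dr":[0,21,0],"hand":-1},{"linear":[-0.366,-0.095,-0.039],"dr":[0,21,0],"hand":-1},{"linear":[-0.366,-0.095,-0.039],"dr":[0,21,0],"hand":-1}]';python3 -m crank '[{"linear":[0,0,0],"dr":[0,0,0],"hand":-1},{"linear":[0,0,0],"dr":[0,0,0],"hand":-1}]'; python3 go.py 492.6,76,54,-10.3
```

```text
t: 17.18
eef_pos: [0.5013, 0.0412, 0.0997]
tool_rot: [-0.455, 0.451, -0.542, 0.543]
contact_force: [1.1, 1.0, -1.2]
gripper_width: 0.571
t: 17.35
eef_pos: [0.5016, 0.0427, 0.0998]
tool_rot: [-0.457, 0.453, -0.541, 0.541]
contact_force: [0.7, -1.0, -1.2]
gripper_width: 0.573
t 17.35 p [501.6  42.7  99.8] jaw yaw -9.9 down [ 0.005  0.004 -1.   ] q7 -0.65 F [ 0.7 -1.  -1.2] w 0.573
492.6,76,54,-10.3 linear [-0.031, 0.0459, -0.0147] dr [-0.3, 0.4, -0.3]
```

```bash
python3 -m crank '[{"linear":[-0.031,0,-0.015],"dr":[0,0,0],"hand":-1},{"linear":[-0.031,0.03,-0.015],"dr":[0,0,0],"hand":-1},{"linear":[-0.031,0.046,-0.015],"dr":[0,0,0],"hand":-1},{"linear":[-0.031,0.046,-0.015],"dr":[0,0,0],"hand":-1},{"linear":[-0.031,0.046,-0.015],"dr":[0,0,0],"hand":-1}]';python3 go.py 492.6,76,18,-10.3
python3 - <<'E'
from h import *
im=bot.read_camera("scene");cv2.imwrite("pics/s6.png",cv2.resize(im[160:230,290:390],None,fx=7,fy=7,interpolation=cv2.INTER_CUBIC))
E
```

```text
t: 17.77
eef_pos: [0.493, 0.0716, 0.053]
tool_rot: [0.454, -0.452, 0.543, -0.543]
contact_force: [-0.1, 0.9, -0.1]
gripper_width: 0.575
t 17.77 p [493.   71.6  53. ] jaw yaw -10.3 down [ 0.003  0.003 -1.   ] q7 -0.78 F [-0.1  0.9 -0.1] w 0.575
492.6,76,18,-10.3 linear [-0.0042, 0.035, -0.0012] dr [-0.1, -0.0, -0.2]
```

View pics/s6.png

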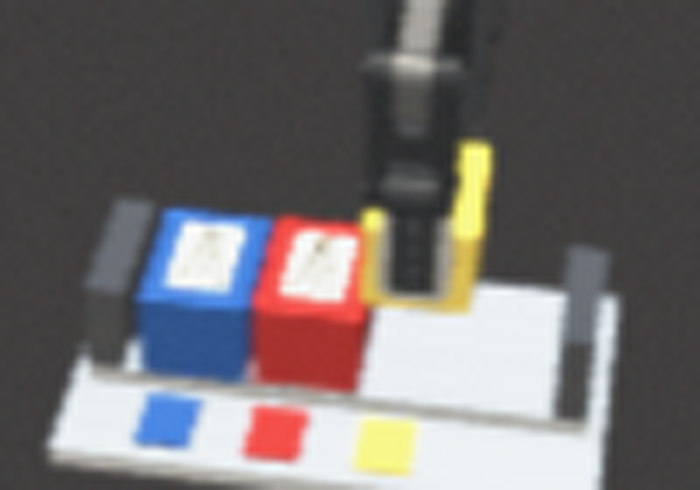

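The crop shows yellow's left face at about column 363 and red's right face at about 358–368, too tight. Shifting 3.5 mm in +y before lowering; about 25 mm should be left for the wedge.

```bash
python3 -m crank '[{"linear":[-0.0035,0,-0.001],"dr":[0,0,0],"hand":-1},{"linear":[-0.0035,0.02,-0.001],"dr":[0,0,0],"hand":-1},{"linear":[-0.0035,0.034,-0.001],"dr":[0,0,0],"hand":-1},{"linear":[-0.0035,0.034,-0.001],"dr":[0,0,0],"hand":-1},{"linear":[-0.0035,0.034,-0.001],"dr":[0,0,0],"hand":-1}]';python3 -m crank '[{"linear":[0,0.001,0],"dr":[0,0,0],"hand":-1},{"linear":[0,0.001,0],"dr":[0,0,0],"hand":-1}]'
```

```text
t: 18.23
eef_pos: [0.4933, 0.0766, 0.02]
tool_rot: [-0.455, 0.451, -0.543, 0.543]
contact_force: [-0.4, -0.3, -2.1]
gripper_width: 0.575
t: 18.4
eef_pos: [0.4939, 0.0768, 0.0195]
tool_rot: [-0.456, 0.451, -0.542, 0.543]
contact_force: [0.7, 0.3, -1.4]
gripper_width: 0.577
```

```bash
python3 -m crank '[{"linear":[0,0.0015,0],"dr":[0,0,0],"hand":-1},{"linear":[0,0.0015,0],"dr":[0,0,0],"hand":-1}]';python3 -m crank '[{"linear":[0,0.001,0],"dr":[0,0,0],"hand":-1},{"linear":[0,0.001,0],"dr":[0,0,0],"hand":-1}]'
```

```text
t: 18.57
eef_pos: [0.4934, 0.0767, 0.0174]
tool_rot: [-0.456, 0.451, -0.542, 0.543]
contact_force: [0.1, 0.1, -2.0]
gripper_width: 0.574
t: 18.73
eef_pos: [0.4934, 0.0767, 0.0171]
tool_rot: [-0.455, 0.451, -0.542, 0.543]
contact_force: [-3.1, -0.3, 11.3]
gripper_width: 0.574
```

```bash
python3 -m crank '[{"linear":[0,-0.0008,0],"dr":[0,0,0],"hand":0.3},{"linear":[0,-0.0008,0],"dr":[0,0,0],"hand":0.75},{"linear":[0,-0.0008,0],"dr":[0,0,0],"hand":0.75},{"linear":[0,-0.0008,0],"dr":[0,0,0],"hand":0.75},{"linear":[0,-0.03,0],"dr":[0,0,0],"hand":0.75},{"linear":[0,-0.06,0],"dr":[0,0,0],"hand":0.75},{"linear":[0,-0.1,0],"dr":[0,0,0],"hand":0.75},{"linear":[0,-0.1,0],"dr":[0,0,0],"hand":0.75},{"linear":[0,-0.1,0],"dr":[0,0,0],"hand":0.75},{"linear":[0,-0.1,0],"dr":[0,0,0],"hand":0.75}]';python3 go.py 699,63,110,-6
python3 - <<'E'
from fit import *
g=cv2.cvtColor(cv2.imread("pics/top0.png"),cv2.COLOR_BGR2GRAY)
for th in (130,200,235):
    h=comp(cv2.inRange(g,th,255),proj("top",[.699,.063,.023]))
    P=np.array([ray("top",p+.0,.046)[:2]*1000 for p in h.reshape(-1,2)]).astype(np.float32);r=cv2.minAreaRect(P);print(th,np.round(r[0]),np.round(r[1]),round(r[2],1))
E
```

```text
t: 19.57
eef_pos: [0.4923, 0.076, 0.1157]
tool_rot: [-0.455, 0.451, -0.543, 0.543]
contact_force: [-0.7, -0.1, -0.5]
gripper_width: 0.88
t 19.57 p [492.3  76.  115.7] jaw yaw -10.3 down [ 0.005  0.003 -1.   ] q7 -0.71 F [-0.7 -0.1 -0.5] w 0.88
699,63,110,-6 linear [-0.0241, 0.0067, 0.2056] dr [-0.2, -4.3, -0.2]
130 [695.  65.] [49. 62.] 83.5
200 [698.  64.] [47. 55.] 83.8
235 [699.  64.] [46. 53.] 83.0
```

```bash
python3 -m crank '[{"linear":[-0.025,0.006,0.207],"dr":[0,-4,0],"hand":0.75},{"linear":[-0.025,0.006,0.207],"dr":[0,-4,0],"hand":0.75},{"linear":[-0.025,0.006,0.207],"dr":[0,-4,0],"hand":0.75},{"linear":[-0.025,0.006,0.207],"dr":[0,-4,0],"hand":0.75},{"linear":[-0.025,0.006,0.207],"dr":[0,-4,0],"hand":0.75},{"linear":[-0.025,0.006,0.207],"dr":[0,-4,0],"hand":0.75},{"linear":[-0.025,0.006,0.207],"dr":[0,-4,0],"hand":0.75},{"linear":[-0.025,0.036,0.207],"dr":[0,-4,0],"hand":0.75},{"linear":[-0.025,0.036,0.207],"dr":[0,-4,0],"hand":0.75},{"linear":[-0.025,0.036,0.207],"dr":[0,-4,0],"hand":0.75}]';python3 go.py 699,64,15,-6.5
python3 - <<'E'
from fit import *
im=bot.read_camera("scene");t=bot.read_camera("top");cv2.imwrite("pics/t7.png",t)
r=lambda i,f:cv2.resize(i,None,fx=f,fy=f,interpolation=cv2.INTER_CUBIC)
cv2.imwrite("pics/s7.png",np.hstack([r(im[180:320,290:430],2.8),r(t[175:255,270:350],4.9)]))
E
```

```text
t: 20.4
eef_pos: [0.6976, 0.0641, 0.0783]
tool_rot: [0.472, -0.472, 0.527, -0.525]
contact_force: [-0.3, -0.2, -0.3]
gripper_width: 0.879
t 20.4 p [697.6  64.1  78.3] jaw yaw -6.2 down [-0.002  0.002 -1.   ] q7 -0.56 F [-0.3 -0.2 -0.3] w 0.879
699,64,15,-6.5 linear [0.0001, 0.0633, 0.0015] dr [0.1, 0.3, -0.1]
```

View pics/s7.png

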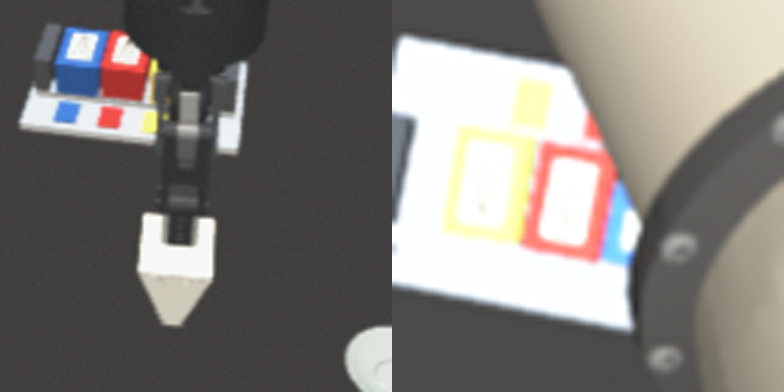

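Picture: the fingers straddle the wedge cap at (178,245). The top view (right half) shows yellow's left face at about column 448 and the stop's inner face at about 412. Computing the gap while gripping the wedge.

```bash
python3 - <<'E'
from h import *
a=np.radians(-10.2);ex=np.array([np.cos(a),np.sin(a)]);ey=np.array([-ex[1],ex[0]]);O=np.array([.4871,.0485])
t=cv2.imread("pics/t7.png")
for n,z in(("yellow/stop top",.042),("stop bottom",.012)):
    for x in(-10,0,10):
        print(n,x,end=": ")
        L=[]
        for y in range(36,74,2):
            u=proj("top",[*(O+ex*x/1e3+ey*y/1e3),z]);v=cv2.getRectSubPix(t,(1,1),tuple(map(float,u)))[0,0];L.append((y,int(v[0]),int(v[2])))
        print(*[f"{y}:{b}/{r}" for y,b,r in L])
E
python3 -m crank '[{"linear":[0,0.03,0.0015],"dr":[0,0,0],"hand":0.75},{"linear":[0,0.058,0.0015],"dr":[0,0,0],"hand":0.75},{"linear":[0,0.058,0.0015],"dr":[0,0,0],"hand":0.75},{"linear":[0,0.058,0.0015],"dr":[0,0,0],"hand":0.5}]'; python3 go.py 699,64,13,-6.5
```

```text
yellow/stop top -10: 36:255/255 38:253/255 40:232/255 42:194/255 44:203/255 46:237/254 48:253/253 50:255/253 52:255/253 54:255/253 56:255/253 58:255/253 60:255/254 62:255/255 64:243/229 66:161/147 68:118/106 70:126/111 72:140/122
yellow/stop top 0: 36:255/255 38:253/255 40:238/255 42:191/255 44:191/255 46:225/254 48:249/253 50:255/253 52:255/253 54:255/253 56:255/253 58:255/253 60:255/253 62:255/254 64:248/233 66:160/146 68:117/105 70:127/111 72:140/121
yellow/stop top 10: 36:254/254 38:253/255 40:238/255 42:196/255 44:185/255 46:223/255 48:250/254 50:255/253 52:255/253 54:255/253 56:255/253 58:255/253 60:255/254 62:255/254 64:253/242 66:166/150 68:113/101 70:126/110 72:139/121
stop bottom -10: 36:253/254 38:255/255 40:255/255 42:245/255 44:219/255 46:192/255 48:209/255 50:246/254 52:254/253 54:255/253 56:255/253 58:255/253 60:255/253 62:255/253 64:255/254 66:255/255 68:246/233 70:167/153 72:120/108
stop bottom 0: 36:251/253 38:254/255 40:255/255 42:250/255 44:221/255 46:190/255 48:197/255 50:232/255 52:254/253 54:255/253 56:255/253 58:255/253 60:255/253 62:255/253 64:255/253 66:255/253 68:252/239 70:168/152 72:118/105
stop bottom 10: 36:255/255 38:254/254 40:255/255 42:250/255 44:220/255 46:193/255 48:199/255 50:233/255 52:255/254 54:255/253 56:255/253 58:255/253 60:255/253 62:255/253 64:255/254 66:255/254 68:248/242 70:176/159 72:113/102
t: 20.83
eef_pos: [0.7017, 0.0641, 0.0229]
tool_rot: [0.473, -0.471, 0.527, -0.526]
contact_force: [0.7, -0.2, 0.7]
gripper_width: 0.765
t 20.83 p [701.7  64.1  22.9] jaw yaw -6.2 down [ 0.003  0.003 -1.   ] q7 -0.58 F [ 0.7 -0.2  0.7] w 0.765
699,64,13,-6.5 linear [0.0005, 0.0099, -0.0027] dr [-0.1, 0.3, -0.2]
```

```bash
python3 -m crank '[{"linear":[0.0005,0.008,-0.0025],"dr":[0,0,0],"hand":0.5},{"linear":[0.0005,0.008,-0.0025],"dr":[0,0,0],"hand":0.5},{"linear":[0.0005,0.008,-0.0025],"dr":[0,0,0],"hand":-1},{"linear":[0.0005,0.008,-0.0025],"dr":[0,0,0],"hand":-1},{"linear":[0.0005,0.008,-0.0025],"dr":[0,0,0],"hand":-1},{"linear":[0.0005,0.008,-0.0025],"dr":[0,0,0],"hand":-1},{"linear":[0.0005,0.008,-0.0025],"dr":[0,0,0],"hand":-1},{"linear":[0.0005,0.008,-0.0025],"dr":[0,0,0],"hand":-1}]' 60; python3 go.py 497.2,104.6,110,-10.3
```

```text
t: 21.5
eef_pos: [0.7012, 0.0643, 0.0166]
tool_rot: [-0.475, 0.469, -0.526, 0.527]
contact_force: [-1.0, -0.5, 6.3]
gripper_width: 0.575
t 21.5 p [701.2  64.3  16.6] jaw yaw -6.3 down [ 0.007  0.004 -1.   ] q7 -0.59 F [-1.  -0.5  6.3] w 0.575
497.2,104.6,110,-10.3 linear [-0.0182, -0.0947, -0.2066] dr [-0.4, 4.0, -0.3]
```

```bash
python3 -m crank '[{"linear":[0,-0.04,0],"dr":[0,0,0],"hand":-1},{"linear":[0,-0.08,0],"dr":[0,0,0],"hand":-1},{"linear":[0,-0.09,-0.03],"dr":[-0.4,4,-0.3],"hand":-1},{"linear":[-0.018,-0.09,-0.206],"dr":[-0.4,4,-0.3],"hand":-1},{"linear":[-0.018,-0.09,-0.206],"dr":[-0.4,4,-0.3],"hand":-1},{"linear":[-0.018,-0.09,-0.206],"dr":[-0.4,4,-0.3],"hand":-1},{"linear":[-0.018,-0.09,-0.206],"dr":[-0.4,4,-0.3],"hand":-1},{"linear":[-0.018,-0.09,-0.206],"dr":[-0.4,4,-0.3],"hand":-1},{"linear":[-0.018,-0.09,-0.206],"dr":[-0.4,4,-0.3],"hand":-1},{"linear":[-0.018,-0.09,-0.206],"dr":[-0.4,4,-0.3],"hand":-1}]'; python3 -m crank '[{"linear":[0,0.04,0],"dr":[0,0,0],"hand":-1},{"linear":[0,0.04,0],"dr":[0,0,0],"hand":-1},{"linear":[0,0.04,0],"dr":[0,0,0],"hand":-1}]'; python3 go.py 497.2,104.6,63,-10.3
python3 - <<'E'
from fit import *
im=bot.read_camera("scene")
r=lambda i,f:cv2.resize(i,None,fx=f,fy=f,interpolation=cv2.INTER_CUBIC)
cv2.imwrite("pics/s8.png",r(im[150:230,290:390],7))
E
```

```text
t: 22.33
eef_pos: [0.4974, 0.1041, 0.1046]
tool_rot: [0.453, -0.454, 0.543, -0.543]
contact_force: [0.6, -0.4, -0.3]
gripper_width: 0.574
t: 22.58
eef_pos: [0.4969, 0.1033, 0.0629]
tool_rot: [0.451, -0.455, 0.544, -0.542]
contact_force: [-0.2, -1.0, -0.8]
gripper_width: 0.573
t 22.58 p [496.9 103.3  62.9] jaw yaw -10.3 down [-0.006 -0.001 -1.   ] q7 -0.83 F [-0.2 -1.  -0.8] w 0.573
497.2,104.6,63,-10.3 linear [-0.0013, -0.0001, 0.0001] dr [0.3, -0.0, 0.1]
```

View pics/s8.png

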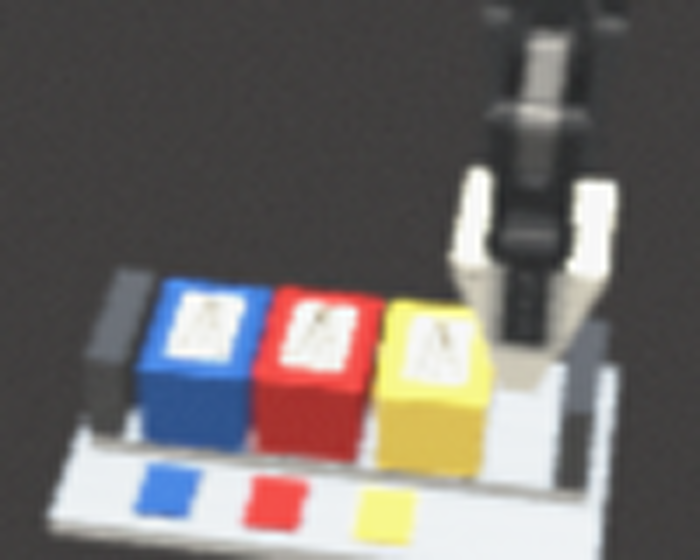

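The crop shows the wedge foot at columns 500–545, above the gap between yellow's right face (about 488) and the stop (about 560). It is nearly centred, so I'll nudge it 1.5 mm in +y and lower.

```bash
python3 -m crank '[{"linear":[-0.0015,0,0],"dr":[0,0,0],"hand":-1},{"linear":[-0.0015,0.006,0],"dr":[0,0,0],"hand":-1},{"linear":[-0.0015,0.012,0],"dr":[0,0,0],"hand":-1},{"linear":[-0.0015,0.012,0],"dr":[0,0,0],"hand":-1}]'; python3 -m crank '[{"linear":[0,0.003,0],"dr":[0,0,0],"hand":-1},{"linear":[0,0.003,0],"dr":[0,0,0],"hand":-1}]'
```

```text
t: 22.97
eef_pos: [0.4968, 0.1053, 0.0516]
tool_rot: [0.452, -0.454, 0.543, -0.542]
contact_force: [-0.1, -0.7, -0.9]
gripper_width: 0.573
t: 23.13
eef_pos: [0.4968, 0.1054, 0.0487]
tool_rot: [0.452, -0.454, 0.543, -0.542]
contact_force: [0.3, -0.2, -0.8]
gripper_width: 0.572
```

```bash
python3 -m crank '[{"linear":[0,0.002,0],"dr":[0,0,0],"hand":-1},{"linear":[0,0.002,0],"dr":[0,0,0],"hand":-1}]'; python3 go.py
```

```text
t: 23.3
eef_pos: [0.4969, 0.1055, 0.0469]
tool_rot: [0.452, -0.454, 0.543, -0.542]
contact_force: [-0.2, -0.1, -1.1]
gripper_width: 0.573
t 23.3 p [496.9 105.5  46.9] jaw yaw -10.3 down [-0.003 -0.001 -1.   ] q7 -0.85 F [-0.2 -0.1 -1.1] w 0.573
```

```bash
python3 -m crank '[{"linear":[0,0.002,0],"dr":[0,0,0],"hand":-1},{"linear":[0,0.002,0],"dr":[0,0,0],"hand":-1}]';python3 -m crank '[{"linear":[0,0.002,0],"dr":[0,0,0],"hand":-1},{"linear":[0,0.002,0],"dr":[0,0,0],"hand":-1}]'
```

```text
t: 23.47
eef_pos: [0.497, 0.1051, 0.0449]
tool_rot: [0.452, -0.454, 0.543, -0.542]
contact_force: [0.3, -1.6, -0.9]
gripper_width: 0.572
t: 23.63
eef_pos: [0.4969, 0.1044, 0.0428]
tool_rot: [0.452, -0.455, 0.543, -0.543]
contact_force: [-0.2, -4.9, 0.2]
gripper_width: 0.572
```

```bash
python3 -m crank '[{"linear":[0.0015,0,0],"dr":[0,0,0],"hand":-1},{"linear":[0.0015,0.001,0],"dr":[0,0,0],"hand":-1},{"linear":[0.0015,0.001,0],"dr":[0,0,0],"hand":-1}]';python3 -m crank '[{"linear":[0.001,0.002,0],"dr":[0,0,0],"hand":-1},{"linear":[0.001,0.002,0],"dr":[0,0,0],"hand":-1}]'; python3 go.py
```

```text
t: 23.88
eef_pos: [0.4968, 0.104, 0.042]
tool_rot: [0.452, -0.454, 0.543, -0.542]
contact_force: [-0.1, -2.7, -0.2]
gripper_width: 0.574
t: 24.05
eef_pos: [0.4966, 0.1032, 0.0399]
tool_rot: [0.453, -0.454, 0.543, -0.542]
contact_force: [0.6, -0.7, -0.3]
gripper_width: 0.57
t 24.05 p [496.6 103.2  39.9] jaw yaw -10.3 down [-0.003 -0.    -1.   ] q7 -0.85 F [ 0.6 -0.7 -0.3] w 0.57
```

```bash
python3 -m crank '[{"linear":[0.0008,0.002,0],"dr":[0,0,0],"hand":-1},{"linear":[0.0008,0.002,0],"dr":[0,0,0],"hand":-1}]';python3 -m crank '[{"linear":[0.0008,0.002,0],"dr":[0,0,0],"hand":-1},{"linear":[0.0008,0.002,0],"dr":[0,0,0],"hand":-1}]'; python3 go.py
```

```text
t: 24.22
eef_pos: [0.4965, 0.1024, 0.0379]
tool_rot: [0.453, -0.454, 0.543, -0.542]
contact_force: [-0.0, -2.4, -0.7]
gripper_width: 0.576
t: 24.38
eef_pos: [0.4963, 0.1016, 0.0359]
tool_rot: [0.453, -0.454, 0.543, -0.542]
contact_force: [1.4, -0.3, -0.5]
gripper_width: 0.574
t 24.38 p [496.3 101.6  35.9] jaw yaw -10.3 down [-0.003 -0.    -1.   ] q7 -0.86 F [ 1.4 -0.3 -0.5] w 0.574
```

The wedge is seated between yellow and the stop. Releasing, rising, shutting the fingers and looking.

```bash
python3 -m crank '[{"linear":[0,0,0],"dr":[0,0,0],"hand":0.2},{"linear":[0,0,0],"dr":[0,0,0],"hand":0.6},{"linear":[0,0,0],"dr":[0,0,0],"hand":0.6},{"linear":[0,-0.03,0],"dr":[0,0,0],"hand":0.6},{"linear":[0,-0.07,0],"dr":[0,0,0],"hand":0.6},{"linear":[0,-0.07,0],"dr":[0,0,0],"hand":-1},{"linear":[0,-0.07,0],"dr":[0,0,0],"hand":-1},{"linear":[0,-0.07,0],"dr":[0,0,0],"hand":-1},{"linear":[0,-0.07,0],"dr":[0,0,0],"hand":-1},{"linear":[0,-0.07,0],"dr":[0,0,0],"hand":-1}]';python3 go.py 496.1,100.5,70,-10.3
python3 - <<'E'
from fit import *
im=bot.read_camera("scene")
r=lambda i,f:cv2.resize(i,None,fx=f,fy=f,interpolation=cv2.INTER_CUBIC)
cv2.imwrite("pics/s9.png",r(im[150:230,290:390],7))
E
```

```text
t: 25.22
eef_pos: [0.4955, 0.1012, 0.1049]
tool_rot: [0.452, -0.455, 0.543, -0.542]
contact_force: [0.2, -0.5, -0.5]
gripper_width: 0.084
t 25.22 p [495.5 101.2 104.9] jaw yaw -10.3 down [-0.005 -0.001 -1.   ] q7 -0.78 F [ 0.2 -0.5 -0.5] w 0.084
496.1,100.5,70,-10.3 linear [0.0005, 0.0349, 0.0009] dr [0.3, 0.0, 0.1]
```

View pics/s9.png

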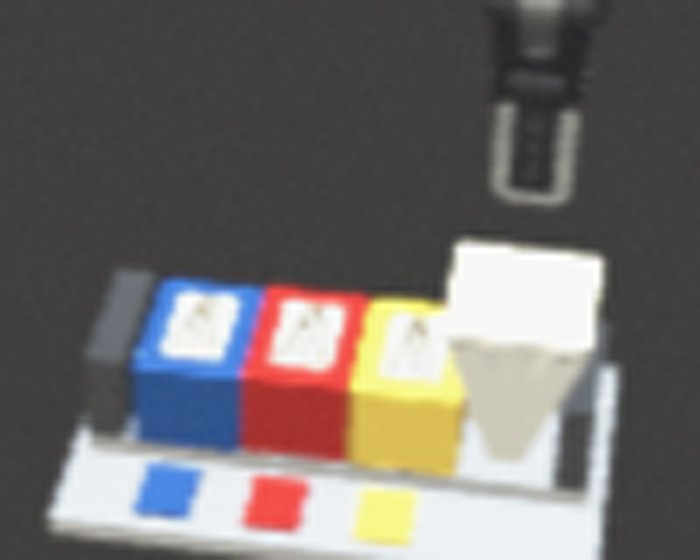

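The crop shows the wedge upright and red touching blue and yellow. A small gap is left at blue's left face (about column 137) and the stop (about 128). Pressing the cap with the shut fingertips.

```bash
python3 -m crank '[{"linear":[0.0005,0.025,0.001],"dr":[0.3,0,0],"hand":-1},{"linear":[0.0005,0.036,0.001],"dr":[0.3,0,0],"hand":-1},{"linear":[0.0005,0.036,0.001],"dr":[0.3,0,0],"hand":-1},{"linear":[0.0005,0.036,0.001],"dr":[0.3,0,0],"hand":-1}]' 30; python3 -m crank '[{"linear":[0,0.002,0],"dr":[0,0,0],"hand":-1},{"linear":[0,0.002,0],"dr":[0,0,0],"hand":-1}]';python3 -m crank '[{"linear":[0,0.002,0],"dr":[0,0,0],"hand":-1},{"linear":[0,0.002,0],"dr":[0,0,0],"hand":-1}]'
```

```text
t: 25.6
eef_pos: [0.4963, 0.1008, 0.0692]
tool_rot: [-0.453, 0.454, -0.542, 0.543]
contact_force: [0.1, 0.7, 0.1]
gripper_width: -0.001
t: 25.77
eef_pos: [0.4976, 0.101, 0.0684]
tool_rot: [-0.454, 0.453, -0.542, 0.544]
contact_force: [-1.5, 0.3, -0.2]
gripper_width: -0.002
t: 25.93
eef_pos: [0.4975, 0.1008, 0.0663]
tool_rot: [-0.454, 0.453, -0.542, 0.544]
contact_force: [-1.0, -0.6, 0.2]
gripper_width: -0.003
```

```bash
python3 -m crank '[{"linear":[0,0.002,0],"dr":[0,0,0],"hand":-1},{"linear":[0,0.002,0],"dr":[0,0,0],"hand":-1}]';python3 -m crank '[{"linear":[0,0.001,0],"dr":[0,0,0],"hand":-1},{"linear":[0,0.001,0],"dr":[0,0,0],"hand":-1}]';python3 -m crank '[{"linear":[0,0.001,0],"dr":[0,0,0],"hand":-1},{"linear":[0,0.001,0],"dr":[0,0,0],"hand":-1}]'
```

```text
t: 26.1
eef_pos: [0.4975, 0.1007, 0.0642]
tool_rot: [-0.454, 0.453, -0.542, 0.544]
contact_force: [0.2, -0.6, 1.8]
gripper_width: 0.001
t: 26.27
eef_pos: [0.4974, 0.1004, 0.0631]
tool_rot: [-0.453, 0.453, -0.542, 0.544]
contact_force: [-0.1, -1.0, 2.1]
gripper_width: 0.002
t: 26.43
eef_pos: [0.4973, 0.1003, 0.062]
tool_rot: [-0.453, 0.453, -0.542, 0.544]
contact_force: [-0.8, -3.1, 2.7]
gripper_width: 0.002
```

```bash
python3 -m crank '[{"linear":[0,0.0007,0],"dr":[0,0,0],"hand":-1},{"linear":[0,0.0007,0],"dr":[0,0,0],"hand":-1}]';python3 -m crank '[{"linear":[0,0.0005,0],"dr":[0,0,0],"hand":-1},{"linear":[0,0.0005,0],"dr":[0,0,0],"hand":-1}]'
```

```text
t: 26.6
eef_pos: [0.4974, 0.1, 0.0615]
tool_rot: [-0.453, 0.453, -0.542, 0.544]
contact_force: [-0.9, -3.7, 6.4]
gripper_width: -0.003
t: 26.77
eef_pos: [0.4974, 0.0999, 0.0613]
tool_rot: [-0.453, 0.453, -0.541, 0.544]
contact_force: [-1.7, -4.3, 10.3]
gripper_width: 0.0
```

```bash
python3 -m crank '[{"linear":[0,0.0005,0],"dr":[0,0,0],"hand":-1},{"linear":[0,0.0005,0],"dr":[0,0,0],"hand":-1},{"linear":[0,0.0005,0],"dr":[0,0,0],"hand":-1}]';python3 -m crank '[{"linear":[0,0.0003,0],"dr":[0,0,0],"hand":-1},{"linear":[0,0.0003,0],"dr":[0,0,0],"hand":-1},{"linear":[0,0.0003,0],"dr":[0,0,0],"hand":-1}]'
```

```text
t: 27.02
eef_pos: [0.4975, 0.0999, 0.0611]
tool_rot: [-0.453, 0.453, -0.541, 0.544]
contact_force: [-2.2, -4.8, 12.7]
gripper_width: 0.004
t: 27.27
eef_pos: [0.4975, 0.0998, 0.061]
tool_rot: [-0.453, 0.453, -0.541, 0.544]
contact_force: [-3.6, -5.4, 15.2]
gripper_width: -0.001
```

The force now rises with almost no travel (61.0 mm against 62 expected when tight), so the row is packed. Rising, moving clear and checking.

```bash
python3 -m crank '[{"linear":[0,-0.003,0],"dr":[0,0,0],"hand":-1},{"linear":[0,-0.04,0],"dr":[0,0,0],"hand":-1},{"linear":[0,-0.1,0],"dr":[0,0,0],"hand":-1},{"linear":[0,-0.14,0],"dr":[0,0,0],"hand":-1},{"linear":[-0.2,-0.16,0],"dr":[0,0,0],"hand":-1},{"linear":[-0.2,-0.16,0],"dr":[0,0,0],"hand":-1},{"linear":[-0.2,-0.16,0],"dr":[0,0,0],"hand":-1},{"linear":[-0.2,-0.16,0],"dr":[0,0,0],"hand":-1},{"linear":[-0.2,-0.16,0],"dr":[0,0,0],"hand":-1},{"linear":[-0.2,-0.16,0],"dr":[0,0,0],"hand":-1}]'
python3 - <<'E'
from fit import *
im=bot.read_camera("scene");t=bot.read_camera("top")
r=lambda i,f:cv2.resize(i,None,fx=f,fy=f,interpolation=cv2.INTER_CUBIC)
cv2.imwrite("pics/s10.png",np.vstack([r(im[150:230,290:390],5),r(t[180:250,255:355],5)[:200*2]])[:600+0])
cv2.imwrite("pics/s10.png",np.hstack([r(im[160:235,290:380],4.4),r(t[175:250,262:352],4.4)]))
a=np.radians(-10.2);ex=np.array([np.cos(a),np.sin(a)]);ey=np.array([-ex[1],ex[0]]);O=np.array([.4871,.0485])
for n,i,p in(("green","sample_green",(.669,-.092)),("mount","round_mount",(.6085,.278))):
    print(n,[np.round(ray("top",d["xy"],.013)[:2],3) for d in bot.place_of("top",i)[:1]],p)
E
```

```text
t: 28.1
eef_pos: [0.5311, 0.308, 0.2214]
tool_rot: [0.458, -0.453, 0.542, -0.54]
contact_force: [-0.8, 1.1, 0.6]
gripper_width: 0.0
green [array([ 0.675, -0.096])] (0.669, -0.092)
mount [array([0.609, 0.282])] (0.6085, 0.278)
```

View pics/s10.png

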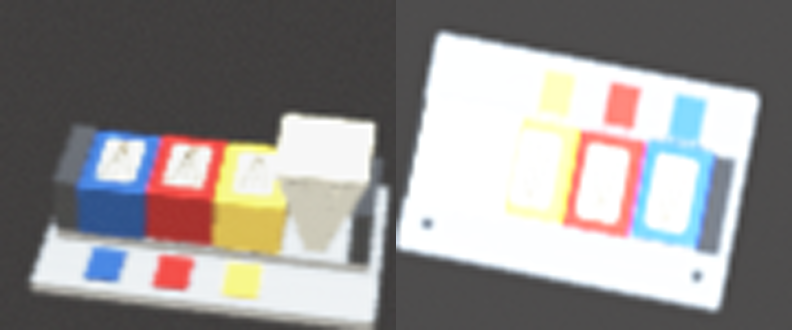

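The final picture shows blue against the -y stop at (80,190), then red, yellow and the wedge in contact, with each block beside its chip. The arm is clear.

```bash
python3 -c "
from station import bot
print(bot.hand_in(), bot.get_obs()['t'])"
```

```text
the job is handed in; nothing more can be done
the job is handed in; nothing more can be done
```

The blue (smallest of the three), red and yellow blocks now stand in a row on the tray, each beside its own chip. The white wedge is in the gap at the +y end, thin end down. I pressed it with the shut fingertips until it stopped moving, at about 15 N. The job was handed in at about 28 s of the 104 s allowed, with the arm clear.

- **Packing:** in the last pictures blue is against the -y stop, with red, yellow and the wedge touching in line. The wedge cap read about 61 mm high, against 62 mm when tight. That 1 mm difference is within the measuring error seen during the job.
- **Green block and round mount:** I did not go near either of them. Their last measured positions differ by 4–7 mm from the first ones, which I put down to scatter in the position network. I did not check this against a full picture.
- **Limits:** the largest wrist force I read was about 30 N, when blue was set down on the bed. The press itself exceeded the suggested 5–10 N.

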